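# Pack the painting kit back into its caddy

### The job

The painting session is over: pack the kit. Put the closed round paint jar, the closed square paint jar, the oblong varnish tin and the slim dropper bottle into the wooden caddy, each standing upright in the pocket that has its own shape and size; set them down, do not drop them. Leave the two empty jars without lids standing where they are on the table; they are to be washed.

Things in the scene. Friction and masses are not known exactly. Their poses are not given: they have to be found in the camera images.
- round_jar: Full round paint jar, closed with a grey screw lid: white plastic body 60 mm across with a paper label, lid 62 mm across; 70 mm tall in all, the lid being the top 16 mm. It stands upright on the table; origin: centre of its underside; z up. Rigid, loose, about 0.2 kg.
- square_jar: Full square paint jar, closed with a round grey screw lid: white plastic body 46 x 46 mm and 58 mm tall with sides along its x and y axes, lid 38 mm across and 14 mm tall on top; 72 mm tall in all. It stands upright on the table; origin: centre of its underside; z up. Rigid, loose, about 0.15 kg.
- varnish_tin: Oblong metal varnish tin, bare aluminium with a paper label: body 36 mm along its x, 64 mm along its y, 80 mm tall, with a grey screw cap 24 mm across and 16 mm tall set off-centre (14 mm towards +y) on the top; 96 mm tall in all. It stands upright on the table; origin: centre of its underside; z up. Rigid, loose, about 0.2 kg.
- dropper_bottle: Slim white round paint bottle with a grey tapered nozzle cap: body 32 mm across and 66 mm tall, then shoulder and cap under 21 mm across; 98 mm tall in all. It stands upright on the table; origin: centre of its underside; z up. Rigid, loose, about 0.07 kg.
- empty_round_jar: Look-alike: used-up round jar, the same white body and label as the full round jar (60 mm across), but with no lid, open at the top and empty inside; 60 mm tall. It stands upright on the table; origin: centre of its underside; z up. Rigid, loose, about 0.035 kg, so easily pushed. Stays where it is.
- empty_square_jar: Look-alike: used-up square jar, the same white body and label as the full square jar (46 x 46 mm), but with no lid, its round neck (35 mm) open and the inside empty; 65 mm tall. It stands upright on the table; origin: centre of its underside; z up. Rigid, loose, about 0.035 kg, so easily pushed. Stays where it is.
- pocket_round: Block with the large round pocket, 76 mm across, for the round jar. Plywood block 96 x 96 x 30 mm, pocket 18 mm deep, its floor 12 mm above the origin, 20 mm above the table. Origin: centre of the block's underside; z up, y along the row, x across it. Fixed in the caddy beside the other three, in any order, 100 mm apart; caddy 120 x 424 mm, rim flush, 38 mm high.
- pocket_square: Block with the square pocket, 60 x 60 mm, sides along its x and y, for the square jar. Plywood block 96 x 96 x 30 mm, pocket 18 mm deep, its floor 12 mm above the origin, 20 mm above the table. Origin: centre of the block's underside; z up, y along the row, x across it. Fixed in the caddy beside the other three, in any order, 100 mm apart; caddy 120 x 424 mm, rim flush, 38 mm high.
- pocket_oblong: Block with the oblong pocket, 50 mm along its x and 78 mm along its y, for the varnish tin. Plywood block 96 x 96 x 30 mm, pocket 18 mm deep, its floor 12 mm above the origin, 20 mm above the table. Origin: centre of the block's underside; z up, y along the row, x across it. Fixed in the caddy beside the other three, in any order, 100 mm apart; caddy 120 x 424 mm, rim flush, 38 mm high.
- pocket_slim: Block with the small round pocket, 46 mm across, for the slim dropper bottle. Plywood block 96 x 96 x 30 mm, pocket 18 mm deep, its floor 12 mm above the origin, 20 mm above the table. Origin: centre of the block's underside; z up, y along the row, x across it. Fixed in the caddy beside the other three, in any order, 100 mm apart; caddy 120 x 424 mm, rim flush, 38 mm high.
Mind the look-alikes: they are no part of the job. Leave any yellow look-alike of the round_jar alone.

How it is judged:
By the outcome, as a careful person would: the job done as asked, in the order asked, and still so for the second after the job is handed in, with the robot touching nothing.
It also fails if it takes over 99 s, if anything falls off the work surface, if the arm or the gripper's body presses on something with over 40 N, if the wrist force passes 120 N, or if a joint passes its speed limit or range.

### The arm

A 6-joint arm with a two-finger parallel gripper is mounted at the origin on the work surface. World frame = base frame: x ahead of the robot, y to its left, z up, the work surface at z = 0. Lengths are in mm, angles in rad, forces in N, time in s.
With the tool pointing down it reaches from about 375 to 825 mm from the base axis. Payload 5.5 kg.
Tool frame: the origin (TCP) lies between the finger pads; the fingertips stand 19 mm ahead of it and the grasp point (between the pads) is the TCP (tip_extent is the distance from the TCP to the fingertips, in mm); z points along the fingers, y is the direction in which the jaws open and shut (so a half turn about z gives the same grasp; the last joint's range is limited). The gripper opens to 85 mm and grips with 20 to 120 N. Pads are 22 mm wide; open, the fingers measure 114 mm over their backs; the gripper's body (76 mm by 85 mm) begins 54 mm behind the grasp point. The pads swing forward as they close: fully open they stand 13 mm farther back than shut.
Start: joints at [-1.26, 0.314, -0.047, 1.21, 0, 1.571], TCP at [183.489, -571.25, 250.299] pointing down, gripper open.
Joint ranges: [-2.67, 2.67], [-0.69, 1.73], [-1.03, 1.25], [-2.08, 2.16], [-1.42, 1.45], [-3.14, 3.14]. Speed limits (rad/s): [2.39, 2.39, 3.01, 3.14, 3.14, 3.14].

### API

Orientations are given as a unit quaternion [w, x, y, z].
In Python, from cell import read_state, capture, hand_in, tip_extent gives the robot as it stands.
- The arm moves only by the tool play_rows, never from a script. Its arguments are lists of equal length, an entry for each row: "grip": the opening in per cent of the stroke, from 0 (shut) to 100 (fully open); "delta_pos": the shift along the tool's x, y, z as a fraction of full scale, a list of three; "delta_rot": the turn, a rotation vector about the tool's x, y, z as a fraction of full scale, a list of three. A call has 1 to 12 rows; each row shifts and turns the commanded pose from where the row before left it, along the tool's axes as they then stand; what a row does not reach is not made up. Full scale, the value 1, is 0.2 m for a shift and 0.1 rad for a turn. A row lasts 1/12 s, in which the tool goes at most 41.7 mm and 7.16 degrees, less where a joint would pass 70% of its speed; a pose out of reach is approached as far as the arm can. A call with a number of a shift or a turn outside -1 to 1 is refused whole. A call with a gripper value outside its range is refused whole. The fingers move at their own pace and stop on an object; the grip force is fixed at half the most. Time passes only in rows, so rows that do not move let the fingers close. It gives the time, the measured TCP pose, the force and the opening at its end, in the units of the state.
- read_state(): the state, without advancing time (a new reading comes with each control period).
- capture(name): name is "side" or "top" or "wrist"; returns a dict with "image" (480x640x3 uint8, blue, green, red), "depth" (480x640 float32, mm along the optical axis (not along the pixel's ray), 0 where there is no reading), "fx", "fy", "cx", "cy" (pixels), "camera_from_world" (4x4, takes a point from world to camera coordinates). Camera axes: x right, y down, z forward; pixel columns grow to the right and rows downward; lengths in mm; the calibration is good to about 2 mm. A picture is of the moment at which its call begins.
- hand_in(): hands the job in, once; it reports no verdict.
The state is a dict: "t": time; "joint_positions": joint angles; "dq": joint speeds; "effort": joint torques, N m; "eef_pos": TCP position; "eef_rot": TCP orientation; "contact_force": force on the tool from outside, world axes, zero at the start; "ft_torque": the same for the moment, N m; "opening": finger opening in mm.
Only numpy, scipy, OpenCV 4.12 (cv2) and the standard library are available. Lean on these libraries where they do the work, as an engineer would, in place of code of your own. Each camera call takes 0.05 s, during which the arm holds its last target.

## Working session

There is one attempt and no reset: what is moved stays moved. The work goes in short steps, Python scripts to look and compute and a tool call to move; the robot and the scene stay as the last step left them, time stands still between calls to the robot, and variables do not carry over. Pictures are saved under pics/ and viewed, and the job is handed in when it is done.

Besides the shell and the picture viewer there is one more tool, called after "Call:" by a JSON object that holds its "api" and its "payload", one argument or row to a line. play_rows: Moves the arm, as the interface text tells. Shift numbers are shares of 0.2 m and turn numbers shares of 0.1 rad, none past 1 either way. Its arguments: {"type":"object","properties":{"grip":{"type":"array"},"delta_pos":{"type":"array"},"delta_rot":{"type":"array"}},"required":["grip","delta_pos","delta_rot"]}

```bash
ls; mkdir -p pics; python3 - <<'E'
from cell import read_state, capture, tip_extent
import cv2,numpy as np
print(read_state(), tip_extent)
for n in ("top","side","wrist"):
    c=capture(n); cv2.imwrite(f"pics/{n}0.png",c["image"]); np.savez(f"{n}0.npz",**{k:v for k,v in c.items()})
    print(n,c["fx"],c["cx"],c["cy"],np.round(c["camera_from_world"],3).tolist())
E
```

```text
pics
{'t': 0.0, 'joint_positions': array([-1.26000476e+00,  3.14242964e-01, -4.80650607e-02,  1.21019092e+00,
        1.27675038e-05,  1.57078202e+00]), 'dq': array([-1.02998464e-04,  9.62208230e-05, -6.94902991e-04,  4.53616638e-04,
       -3.87515067e-04,  7.56856902e-04]), 'effort': array([ 5.23285871e-04, -5.39597583e+01,  3.39744902e+01,  1.91971951e-02,
       -5.25140047e-05,  2.82583557e-07]), 'eef_pos': array([ 183.32724151, -570.74335043,  249.43052038]), 'eef_rot': array([-8.42042092e-04,  9.87948888e-01,  1.54778134e-01, -1.25445536e-04]), 'contact_force': array([-0.29910124,  0.30313159,  0.80877495]), 'ft_torque': array([0.04412812, 0.00447915, 0.03230039]), 'opening': 85.36024768729722} 19.0
top 543.9491710788088 322.07010235099557 240.9975402210965 [[-0.024, -0.999, -0.021, 21.284], [-0.995, 0.026, -0.1, 489.091], [0.1, 0.019, -0.995, 1151.439], [0.0, 0.0, 0.0, 1.0]]
side 544.2198741620222 325.95893714645695 232.84501726706358 [[-0.743, -0.669, 0.011, 360.858], [-0.448, 0.485, -0.751, 236.795], [0.497, -0.563, -0.66, 840.985], [0.0, 0.0, 0.0, 1.0]]
wrist 399.82205977546954 317.65426583267885 231.58965002595778 [[0.306, -0.952, -0.002, -599.066], [-0.908, -0.293, 0.298, -39.596], [-0.284, -0.09, -0.954, 379.438], [0.0, 0.0, 0.0, 1.0]]
```

View pics/top0.png

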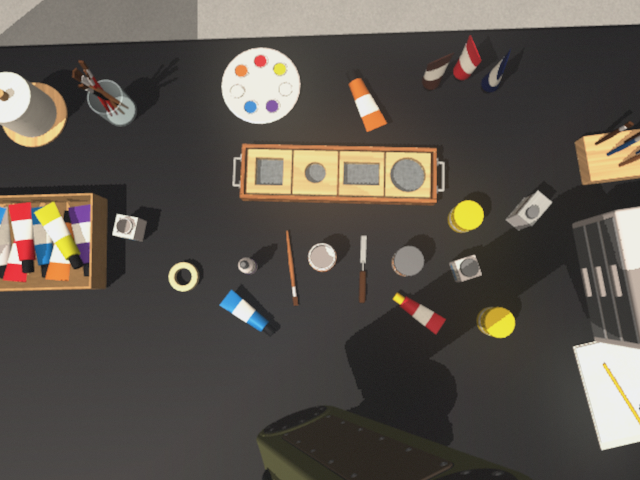

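View pics/side0.png

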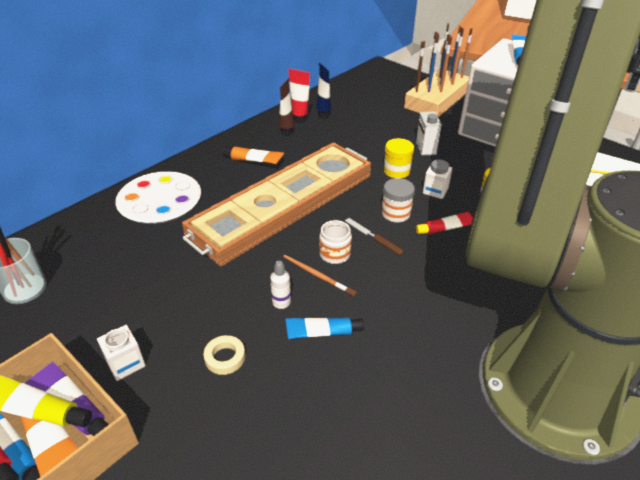

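In the top view, these could be meant:
- **Round jar:** the grey-lidded jar at (408,261) fits. (322,257) is open and the yellow ones at (467,216) and (497,322) are look-alikes.
- **Square jar:** (465,268) has a lid. (129,227) looks open.
- **Tin:** (530,210).
- **Dropper:** (247,265).
- **Pockets:** square (269,171), slim (316,173), oblong (362,174), round (408,174).

I'll confirm these in a crop and measure.

```bash
cat > h.py <<'E'
import numpy as np,cv2
def cloud(c):
    d=c["depth"].astype(float); v,u=np.mgrid[0:480,0:640]
    P=np.stack([(u-c["cx"])/c["fx"]*d,(v-c["cy"])/c["fy"]*d,d],-1)
    T=np.linalg.inv(c["camera_from_world"]); W=P@T[:3,:3].T+T[:3,3]; W[d==0]=np.nan
    return W
E
python3 - <<'E'
import numpy as np,cv2
from h import *
c=np.load("top0.npz"); W=cloud(c); im=c["image"]
a=im[185:345,380:560]; b=im[205:305,100:350]
cv2.imwrite("pics/cropA.png",cv2.resize(a,None,fx=4,fy=3.7,interpolation=cv2.INTER_CUBIC) if 0 else cv2.resize(a,(675,600),interpolation=cv2.INTER_CUBIC))
cv2.imwrite("pics/cropB.png",cv2.resize(b,(800,320),interpolation=cv2.INTER_CUBIC))
for n,(u,v) in dict(round=(408,261),sq=(465,268),tin=(530,210),drop=(247,265),er=(322,257),es=(129,227),y1=(467,216),y2=(497,322)).items():
    R=W[v-32:v+33,u-32:u+33].reshape(-1,3); R=R[R[:,2]>6]
    p=W[v,u]
    R=R[np.hypot(*(R[:,:2]-p[:2]).T)<55]
    hi=R[R[:,2]>R[:,2].max()-6]
    print(n,"centre px",np.round(p),"max z",R[:,2].max().round(1),"top rect",[np.round(x,1) for x in cv2.minAreaRect(hi[:,:2].astype(np.float32))],len(hi))
# table z check, caddy
print(W[300:310,150:160,2].mean())
cad=W[130:215,225:455].reshape(-1,3); rim=cad[(cad[:,2]>32)&(cad[:,2]<46)]
print("caddy",cv2.minAreaRect(rim[:,:2].astype(np.float32)),np.median(rim[:,2]))
for n,(u,v) in dict(square=(269,171),slim=(316,173),obl=(362,174),round=(408,174)).items():
    R=W[v-24:v+25,u-23:u+24].reshape(-1,3); f=R[(R[:,2]<28)&(R[:,2]>14)]
    print(n,np.round(W[v,u],1),[np.round(x,1) for x in cv2.minAreaRect(f[:,:2].astype(np.float32))],len(f))
E
```

```text
round centre px [ 439. -169.   68.] max z 77.3 top rect [array([ 442.2, -169.6]), array([57.7, 57.8]), np.float64(26.8)] 249
sq centre px [ 421. -284.   74.] max z 78.3 top rect [array([ 424.1, -293.4]), array([34.7, 34.9]), np.float64(89.0)] 142
tin centre px [ 534. -415.   97.] max z 101.8 top rect [array([ 531. , -420.7]), array([19. , 23.1]), np.float64(77.3)] 61
drop centre px [438. 162.  89.] max z 101.5 top rect [array([440.7, 167.9]), array([10.6, 10.3]), np.float64(1.2)] 25
er centre px [456.  10.   4.] max z 65.5 top rect [array([455.4,   9.1]), array([52. , 51.8]), np.float64(43.5)] 62
es centre px [535. 440.  -2.] max z 69.1 top rect [array([530.2, 425.8]), array([34.2, 33.1]), np.float64(73.6)] 47
y1 centre px [ 529. -294.   68.] max z 76.6 top rect [array([ 532.1, -296.6]), array([58.5, 59.4]), np.float64(8.6)] 354
y2 centre px [ 310. -344.   68.] max z 78.0 top rect [array([ 311.4, -347.8]), array([58.5, 56.9]), np.float64(82.2)] 184
-0.21542376994679216
caddy ((649.5782470703125, -44.38670349121094), (482.02850341796875, 171.1170654296875), 83.6898193359375) 38.15137009027285
square [646.6 121.5  25.8] [array([647.8, 122.2]), array([103.8, 101.9]), np.float64(87.2)] 824
slim [639.6  18.6  24.1] [array([641.9,  19.1]), array([101.9, 103.4]), np.float64(88.4)] 386
obl [634.8 -82.   22.4] [array([637.1, -81.7]), array([102.1, 102.5]), np.float64(87.2)] 872
round [ 631.8 -182.4   22.7] [array([ 631.9, -182.9]), array([102.1, 102.8]), np.float64(87.7)] 1018
```

```bash
python3 - <<'E'
import cv2
a=cv2.imread("pics/cropA.png");b=cv2.imread("pics/cropB.png")
import numpy as np
a=cv2.resize(a,(450,400)); b=cv2.resize(b,(800,200) if 0 else (500,200))
o=np.zeros((600,500,3),np.uint8);o[:400,:450]=a;o[400:]=b
cv2.imwrite("pics/crops.png",o)
E
```

```text
(no output)
```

View pics/crops.png

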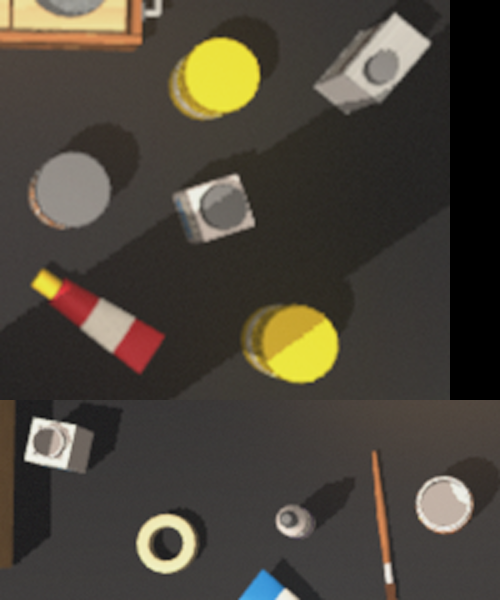

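The crop confirms it. The closed jars at (408,261) and (465,268) have solid grey lids, while (322,257) and (129,227) show open necks. Next I'll refine the poses using planes at the known heights.

```bash
cat >> h.py <<'E'
def plane(c,uv,z):
    T=np.linalg.inv(c["camera_from_world"]); uv=np.asarray(uv,float).reshape(-1,2)
    r=np.stack([(uv[:,0]-c["cx"])/c["fx"],(uv[:,1]-c["cy"])/c["fy"],np.ones(len(uv))],-1)@T[:3,:3].T
    o=T[:3,3]; s=(z-o[2])/r[:,2]; return (o+r*s[:,None])[:,:2]
def topfit(c,W,ctr,rad,z,lo,hi):
    m=(np.hypot(W[...,0]-ctr[0],W[...,1]-ctr[1])<rad)&(W[...,2]>lo)&(W[...,2]<hi)
    m=m.astype(np.uint8); n,l,s,_=cv2.connectedComponentsWithStats(m)
    k=1+np.argmax(s[1:,4]); v,u=np.nonzero(l==k); p=plane(c,np.stack([u,v],-1),z)
    return p,p.mean(0),cv2.minAreaRect(p.astype(np.float32))
E
python3 - <<'E'
from h import *
f=lambda r:[np.round(x,1) for x in r]
c=np.load("top0.npz"); W=cloud(c); im=c["image"]
for n,a in dict(round=((442,-170),45,70,60,80),sqlid=((424,-293),40,72,65,80),sqall=((422,-290),50,58,50,80),tincap=((531,-421),30,96,88,104),tinbody=((531,-414),60,80,68,88),tinall=((531,-414),60,80,68,104),drop=((441,168),30,90,70,104)).items():
    p,m,r=topfit(c,W,*a); print(n,np.round(m,1),f(r),len(p))
hsv=cv2.cvtColor(im,cv2.COLOR_BGR2HSV)
roi=np.zeros((480,640),np.uint8); roi[140:210,225:450]=1
wood=((hsv[...,0]>10)&(hsv[...,0]<30)&(hsv[...,1]>60)&(hsv[...,2]>140)).astype(np.uint8)*roi
cv2.imwrite("pics/wood.png",cv2.resize(np.hstack([im[135:215,220:455],cv2.merge([wood*255]*3)[135:215,220:455]]),(800,136)))
cn,_=cv2.findContours(wood,cv2.RETR_CCOMP,cv2.CHAIN_APPROX_NONE)
for k in cn:
    if len(k)>30:
        r=cv2.minAreaRect(plane(c,k,38).astype(np.float32)); print(f(r),len(k))
E
```

```text
round [ 441.3 -170.3] [array([ 440.9, -170.4]), array([60.8, 61.7]), np.float64(43.2)] 722
sqlid [ 423.8 -293.5] [array([ 424.2, -293.3]), array([38.8, 34.9]), np.float64(88.6)] 272
sqall [ 423.5 -293.1] [array([ 423.6, -292.9]), array([45.6, 47.5]), np.float64(16.9)] 502
tincap [ 531.  -419.6] [array([ 531.1, -419.9]), array([22.6, 23.3]), np.float64(41.9)] 119
tinbody [ 542.8 -430.5] [array([ 540.7, -428.8]), array([39.8, 71.4]), np.float64(47.1)] 518
tinall [ 541.  -429.5] [array([ 540.7, -428.8]), array([39.8, 71.4]), np.float64(47.1)] 637
drop [440.3 165.8] [array([441.2, 165.6]), array([23.9, 23.6]), np.float64(25.9)] 114
[array([634.7, -28.9]), array([423.9, 123.4]), np.float64(87.0)] 505
[array([583.3, -73.1]), array([60.2,  4.4]), np.float64(88.4)] 56
[array([637.1,  20.9]), array([45. , 43.2]), np.float64(43.9)] 57
[array([632. , -78.9]), array([79. , 49.5]), np.float64(86.5)] 110
[array([ 627.5, -178. ]), array([73.1, 72.5]), np.float64(87.9)] 95
[array([643.4, 120.3]), array([63. , 61.5]), np.float64(86.9)] 105
[array([ 625.2, -225.9]), array([ 17.2, 105.2]), np.float64(88.3)] 108
[array([ 678.7, -158.4]), array([69.2,  6.6]), np.float64(88.3)] 64
[array([683.9, -60. ]), array([67.3,  6.7]), np.float64(88.3)] 62
[array([690.1,  36.6]), array([47.9,  4.5]), np.float64(88.3)] 44
[array([695.2, 132.5]), array([56.8,  4.5]), np.float64(88.3)] 52
[array([646.7, 171. ]), array([ 12.7, 104.3]), np.float64(85.6)] 100
```

View pics/wood.png

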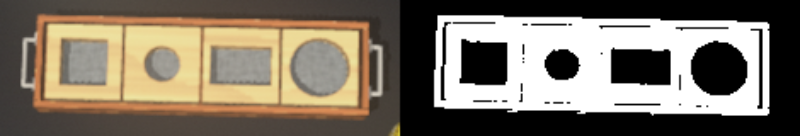

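Row axis yaw is about -3.05°, and all four pockets fit a 100 mm line within 1 mm. The jar and tin sizes agree with the spec. Next, a helper to work out each move.

```bash
cat > plan.py <<'E'
import sys,numpy as np
from scipy.spatial.transform import Rotation as Ro
from cell import read_state
def st():
    s=read_state(); w,x,y,z=s["eef_rot"]; R=Ro.from_quat([x,y,z,w]).as_matrix()
    print("t %.2f"%s["t"],"pos",np.round(s["eef_pos"],1),"psi %.1f"%np.degrees(np.arctan2(R[1,0],R[0,0])),"tilt",np.round(R[:2,2],4),"q",np.round(s["joint_positions"],2),"F",np.round(s["contact_force"],1),"open %.1f"%s["opening"])
    return s,R
def go(x,y,z,psi=None):
    s,R=st()
    d=R.T@(np.array([x,y,z])-s["eef_pos"])/200
    print("tool shift units",np.round(d,3))
    if psi is not None:
        p=np.degrees(np.arctan2(R[1,0],R[0,0])); print("rot z units total",round(-np.radians(psi-p)/0.1,2))
if __name__=="__main__":
    a=[float(v) for v in sys.argv[1:]]
    go(*a) if a else st()
E
python3 plan.py 441 -170.3 150 17
```

```text
t 0.15 pos [ 183.4 -570.9  249.6] psi 17.8 tilt [-0.0004  0.0012] q [-1.26  0.31 -0.05  1.21 -0.    1.57] F [-0.4 -0.4 -0. ] open 85.4
tool shift units [ 1.839 -1.512  0.5  ]
rot z units total 0.14
```

Call:
{"api": "play_rows", "payload": {
  "grip": [100,100,100,100,100,100,100,100,100,100,100,100],
  "delta_pos": [
    [0.06,-0.05,0],
    [0.12,-0.1,0.02],
    [0.12,-0.1,0.02],
    [0.12,-0.1,0.02],
    [0.12,-0.1,0.02],
    [0.12,-0.1,0.02],
    [0.12,-0.1,0.02],
    [0.12,-0.1,0.02],
    [0.12,-0.1,0.02],
    [0.12,-0.1,0.02],
    [0.12,-0.1,0.02],
    [0.06,-0.05,0.02]
  ],
  "delta_rot": [
    [0,0,0],
    [0,0,0],
    [0,0,0],
    [0,0,0],
    [0,0,0],
    [0,0,0],
    [0,0,0],
    [0,0,0],
    [0,0,0],
    [0,0,0],
    [0,0,0],
    [0,0,0]
  ]
}}

```text
t: 1.15
eef_pos: [368.6, -278.4, 206.0]
eef_rot: [-0.001, 0.988, 0.156, 0.0]
contact_force: [-0.3, 0.2, -1.0]
opening: 85.1
```

```bash
python3 plan.py 441 -170.3 150 17
```

```text
t 1.15 pos [ 368.6 -278.4  206. ] psi 17.9 tilt [0.0003 0.0012] q [-0.65  0.08 -0.44  1.05  0.    2.18] F [-0.3  0.2 -1. ] open 85.1
tool shift units [ 0.511 -0.402  0.281]
rot z units total 0.16
```

Call:
{"api": "play_rows", "payload": {
  "grip": [100,100,100,100,100,100,100,100],
  "delta_pos": [
    [0.05,-0.04,0.02],
    [0.1,-0.08,0.06],
    [0.1,-0.08,0.06],
    [0.1,-0.08,0.06],
    [0.1,-0.08,0.06],
    [0.06,-0.04,0.02],
    [0,0,0],
    [0,0,0]
  ],
  "delta_rot": [
    [0,0,0],
    [0,0,0],
    [0,0,0],
    [0,0,0],
    [0,0,0],
    [0,0,0],
    [0,0,0],
    [0,0,0]
  ]
}}

```text
t: 1.82
eef_pos: [440.0, -173.2, 149.9]
eef_rot: [-0.0, 0.988, 0.156, -0.001]
contact_force: [-0.1, 0.3, 0.4]
opening: 85.4
```

```bash
python3 plan.py 441 -170.3 56 17; python3 - <<'E'
from cell import capture
import cv2,numpy as np
from h import *
c=capture("wrist"); cv2.imwrite("pics/w1.png",c["image"]); W=cloud(c)
p,m,r=topfit(c,W,(441,-170),45,70,60,78); print(m,r,len(p))
E
```

```text
t 1.82 pos [ 440.  -173.2  149.9] psi 17.9 tilt [-0.0013  0.    ] q [-0.37  0.15 -0.5   0.93 -0.    2.45] F [-0.1  0.3  0.4] open 85.4
tool shift units [ 0.01  -0.012  0.47 ]
rot z units total 0.16
[ 442.31494131 -169.0719322 ] ((441.5096435546875, -169.28533935546875), (62.265132904052734, 62.03804397583008), 58.96937561035156) 9781
```

View pics/w1.png

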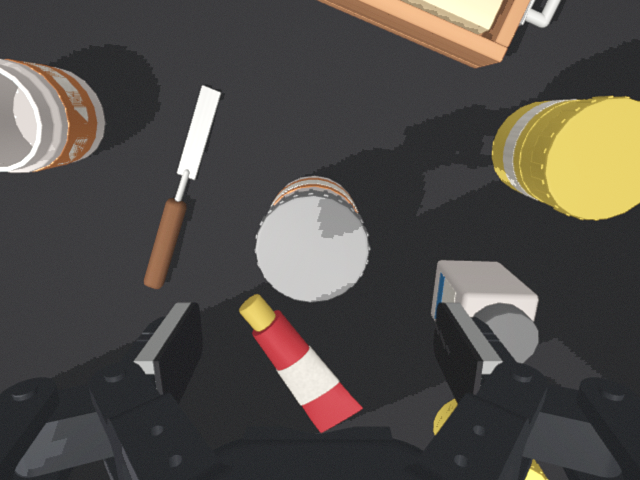

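The wrist picture shows the grey lid at (312,248), which gives (441.5, -169.3) and agrees with the top view within 1.5 mm. The path down is free, so I'll descend and grip.

Call:
{"api": "play_rows", "payload": {
  "grip": [100,100,100,100,100,100,100,100,100,100,100,100],
  "delta_pos": [
    [0.012,-0.014,0.03],
    [0,0,0.05],
    [0,0,0.06],
    [0,0,0.06],
    [0,0,0.06],
    [0,0,0.06],
    [0,0,0.06],
    [0,0,0.05],
    [0,0,0.03],
    [0,0,0.01],
    [0,0,0],
    [0,0,0]
  ],
  "delta_rot": [
    [0,0,0],
    [0,0,0],
    [0,0,0],
    [0,0,0],
    [0,0,0],
    [0,0,0],
    [0,0,0],
    [0,0,0],
    [0,0,0],
    [0,0,0],
    [0,0,0],
    [0,0,0]
  ]
}}

```text
t: 2.87
eef_pos: [441.8, -170.5, 56.5]
eef_rot: [0.0, 0.988, 0.155, 0.0]
contact_force: [0.5, -0.5, -0.9]
opening: 85.2
```

Call:
{"api": "play_rows", "payload": {
  "grip": [40,40,40,40,40,40,40,40,40,40],
  "delta_pos": [
    [0,0,0],
    [0,0,0],
    [0,0,0],
    [0,0,0],
    [0,0,0],
    [0,0,0],
    [0,0,0],
    [0,0,0],
    [0,0,0],
    [0,0,0]
  ],
  "delta_rot": [
    [0,0,0],
    [0,0,0],
    [0,0,0],
    [0,0,0],
    [0,0,0],
    [0,0,0],
    [0,0,0],
    [0,0,0],
    [0,0,0],
    [0,0,0]
  ]
}}

```text
t: 3.7
eef_pos: [442.2, -170.4, 57.3]
eef_rot: [0.0, 0.988, 0.155, 0.001]
contact_force: [-1.3, 0.4, 5.6]
opening: 60.7
```

```bash
python3 plan.py 441 -170.3 180 17
```

```text
t 3.70 pos [ 442.2 -170.4   57.3] psi 17.8 tilt [ 0.0013 -0.0002] q [-0.37  0.25 -0.61  0.7   0.    2.46] F [-1.3  0.4  5.6] open 60.7
tool shift units [-0.005 -0.002 -0.614]
rot z units total 0.14
```

Call:
{"api": "play_rows", "payload": {
  "grip": [40,40,40,40,40,40,40,40,40,40],
  "delta_pos": [
    [0,0,-0.01],
    [0,0,-0.03],
    [0,0,-0.06],
    [0,0,-0.08],
    [0,0,-0.08],
    [0,0,-0.08],
    [0,0,-0.06],
    [0,0,-0.03],
    [0,0,-0.01],
    [0,0,0]
  ],
  "delta_rot": [
    [0,0,0],
    [0,0,0],
    [0,0,0],
    [0,0,0],
    [0,0,0],
    [0,0,0],
    [0,0,0],
    [0,0,0],
    [0,0,0],
    [0,0,0]
  ]
}}

```text
t: 4.53
eef_pos: [441.8, -170.4, 144.6]
eef_rot: [0.0, 0.988, 0.155, 0.0]
contact_force: [0.3, 0.0, -2.4]
opening: 60.4
```

```bash
python3 - <<'E'
from cell import capture
import cv2,numpy as np
from h import *
from plan import go
go(627,-178.7,145)
c=capture("wrist"); i=c["image"]
c=capture("side"); 
cv2.imwrite("pics/w2.png",cv2.resize(np.hstack([i,c["image"]]),(800,300)))
E
```

```text
t 4.53 pos [ 441.8 -170.4  144.6] psi 17.8 tilt [ 0.0005 -0.0003] q [-0.37  0.15 -0.51  0.91 -0.    2.46] F [ 0.3  0.  -2.4] open 60.4
tool shift units [ 0.869  0.323 -0.002]
```

View pics/w2.png

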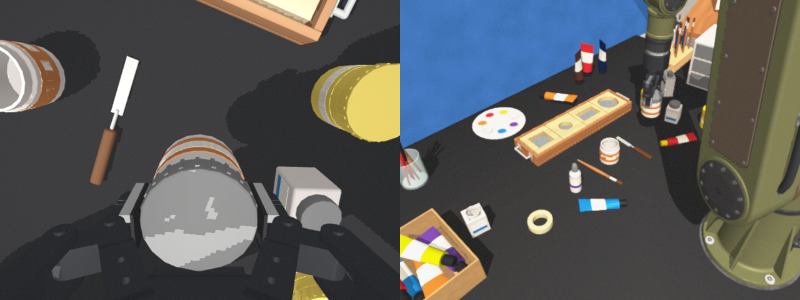

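The jar is held upright by its lid, and the force reads about 2.4 N, which fits its weight. Carrying it to the round pocket.

Call:
{"api": "play_rows", "payload": {
  "grip": [40,40,40,40,40,40,40,40,40,40,40,40],
  "delta_pos": [
    [0.03,0.01,0],
    [0.06,0.02,0],
    [0.1,0.04,0],
    [0.12,0.045,0],
    [0.12,0.045,0],
    [0.12,0.045,0],
    [0.12,0.045,0],
    [0.1,0.04,0],
    [0.06,0.02,0],
    [0.035,0.01,0],
    [0,0,0],
    [0,0,0]
  ],
  "delta_rot": [
    [0,0,0],
    [0,0,0],
    [0,0,0],
    [0,0,0],
    [0,0,0],
    [0,0,0],
    [0,0,0],
    [0,0,0],
    [0,0,0],
    [0,0,0],
    [0,0,0],
    [0,0,0]
  ]
}}

```text
t: 5.63
eef_pos: [625.2, -178.1, 143.3]
eef_rot: [-0.0, 0.988, 0.155, -0.001]
contact_force: [-0.2, -0.8, -2.5]
opening: 60.4
```

```bash
python3 - <<'E'
from cell import capture
import cv2,numpy as np
from plan import go
go(627,-178.7,78)
c=capture("wrist"); i=c["image"]
c=capture("top"); 
cv2.imwrite("pics/w3.png",cv2.resize(np.hstack([i,c["image"]]),(800,300)))
E
```

```text
t 5.63 pos [ 625.2 -178.1  143.3] psi 17.8 tilt [-0.0019  0.0005] q [-0.28  0.47 -0.07  1.03 -0.    2.55] F [-0.2 -0.8 -2.5] open 60.4
tool shift units [0.008 0.006 0.326]
```

View pics/w3.png

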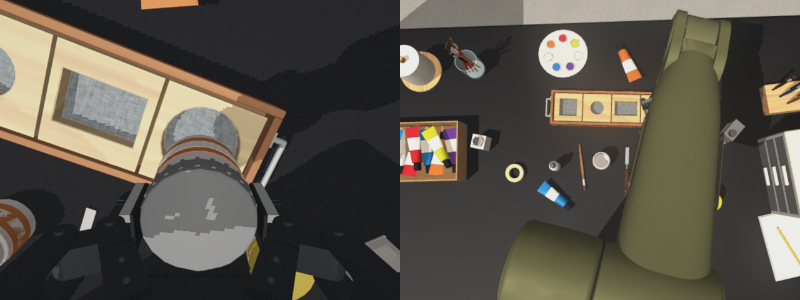

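Call:
{"api": "play_rows", "payload": {
  "grip": [40,40,40,40,40,40,40,40,40,40,40,40],
  "delta_pos": [
    [0.008,0.006,0.02],
    [0,0,0.04],
    [0,0,0.05],
    [0,0,0.05],
    [0,0,0.05],
    [0,0,0.04],
    [0,0,0.03],
    [0,0,0.02],
    [0,0,0.01],
    [0,0,0.005],
    [0,0,0],
    [0,0,0]
  ],
  "delta_rot": [
    [0,0,0],
    [0,0,0],
    [0,0,0],
    [0,0,0],
    [0,0,0],
    [0,0,0],
    [0,0,0],
    [0,0,0],
    [0,0,0],
    [0,0,0],
    [0,0,0],
    [0,0,0]
  ]
}}

```text
t: 6.73
eef_pos: [628.2, -179.1, 81.8]
eef_rot: [0.0, 0.988, 0.155, 0.0]
contact_force: [1.1, 0.2, -1.6]
opening: 60.2
```

Call:
{"api": "play_rows", "payload": {
  "grip": [40,40,40],
  "delta_pos": [
    [0,0,0.005],
    [0,0,0],
    [0,0,0]
  ],
  "delta_rot": [
    [0,0,0],
    [0,0,0],
    [0,0,0]
  ]
}}

```text
t: 6.98
eef_pos: [627.9, -179.0, 80.5]
eef_rot: [0.0, 0.988, 0.155, 0.0]
contact_force: [-0.1, 0.6, -1.8]
opening: 60.7
```

Call:
{"api": "play_rows", "payload": {
  "grip": [40,40,40,40],
  "delta_pos": [
    [0,0,0.005],
    [0,0,0.005],
    [0,0,0],
    [0,0,0]
  ],
  "delta_rot": [
    [0,0,0],
    [0,0,0],
    [0,0,0],
    [0,0,0]
  ]
}}

```text
t: 7.32
eef_pos: [627.7, -179.0, 78.1]
eef_rot: [-0.0, 0.988, 0.155, -0.0]
contact_force: [-0.4, -0.9, -2.6]
opening: 60.5
```

Call:
{"api": "play_rows", "payload": {
  "grip": [40,40,40],
  "delta_pos": [
    [0,0,0.005],
    [0,0,0],
    [0,0,0]
  ],
  "delta_rot": [
    [0,0,0],
    [0,0,0],
    [0,0,0]
  ]
}}

```text
t: 7.57
eef_pos: [627.9, -179.0, 77.4]
eef_rot: [0.0, 0.988, 0.155, 0.0]
contact_force: [0.3, -0.4, -0.9]
opening: 60.3
```

Call:
{"api": "play_rows", "payload": {
  "grip": [40,40,40],
  "delta_pos": [
    [0,0,0.005],
    [0,0,0],
    [0,0,0]
  ],
  "delta_rot": [
    [0,0,0],
    [0,0,0],
    [0,0,0]
  ]
}}

```text
t: 7.82
eef_pos: [628.0, -179.0, 77.4]
eef_rot: [0.0, 0.988, 0.155, 0.0]
contact_force: [-2.1, 1.4, 5.8]
opening: 60.1
```

The force rose to +5.8 N, so the jar is down. Opening in stages, then rising.

Call:
{"api": "play_rows", "payload": {
  "grip": [80,85,90,95,100,100,100,100,100,100,100,100],
  "delta_pos": [
    [0,0,0],
    [0,0,0],
    [0,0,0],
    [0,0,0],
    [0,0,0],
    [0,0,0],
    [0,0,-0.02],
    [0,0,-0.05],
    [0,0,-0.1],
    [0,0,-0.12],
    [0,0,-0.12],
    [0,0,-0.12]
  ],
  "delta_rot": [
    [0,0,0],
    [0,0,0],
    [0,0,0],
    [0,0,0],
    [0,0,0],
    [0,0,0],
    [0,0,0],
    [0,0,0],
    [0,0,0],
    [0,0,0],
    [0,0,0],
    [0,0,0]
  ]
}}

```text
t: 8.82
eef_pos: [627.8, -178.9, 184.4]
eef_rot: [0.0, 0.988, 0.155, 0.0]
contact_force: [1.2, -0.6, 0.1]
opening: 85.5
```

```bash
python3 - <<'E'
from cell import capture
import cv2,numpy as np
from plan import go
from h import *
go(423.7,-293,160,106.9)
c=capture("wrist"); cv2.imwrite("pics/w4.png",c["image"]);W=cloud(c)
p,m,r=topfit(c,W,(627,-179),45,90,80,98); print(m,r)
E
```

```text
t 8.82 pos [ 627.8 -178.9  184.4] psi 17.8 tilt [ 0.0005 -0.0001] q [-0.28  0.44 -0.01  1.12  0.    2.55] F [ 1.2 -0.6  0.1] open 85.5
tool shift units [-1.146  0.231  0.121]
rot z units total -15.55
[ 628.34854523 -178.8423168 ] ((627.6044921875, -179.2438507080078), (61.681907653808594, 62.74021530151367), 72.45169067382812)
```

View pics/w4.png

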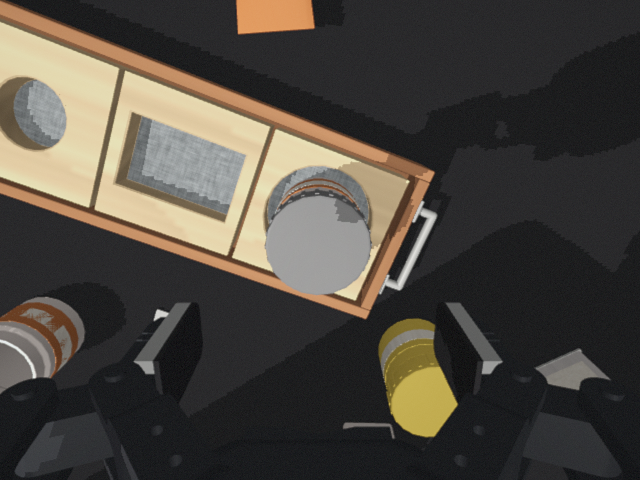

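The round jar sits upright in its pocket, with its lid at (318,243) at about z 90 and centred within 1.5 mm. Next is the square jar.

Call:
{"api": "play_rows", "payload": {
  "grip": [100,100,100,100,100,100,100,100,100,100,100,100],
  "delta_pos": [
    [-0.05,0.01,0],
    [-0.1,0.02,0],
    [-0.12,0.024,0],
    [-0.12,0.024,0],
    [-0.12,0.024,0],
    [-0.12,0.024,0],
    [-0.12,0.024,0],
    [-0.12,0.024,0],
    [-0.12,0.024,0],
    [-0.1,0.02,0],
    [-0.05,0.01,0],
    [0,0,0]
  ],
  "delta_rot": [
    [0,0,0],
    [0,0,0],
    [0,0,0],
    [0,0,0],
    [0,0,0],
    [0,0,0],
    [0,0,0],
    [0,0,0],
    [0,0,0],
    [0,0,0],
    [0,0,0],
    [0,0,0]
  ]
}}

```text
t: 9.87
eef_pos: [422.4, -292.6, 182.0]
eef_rot: [-0.0, 0.988, 0.153, -0.001]
contact_force: [0.2, -0.1, 0.3]
opening: 85.5
```

Call:
{"api": "play_rows", "payload": {
  "grip": [100,100,100,100,100,100,100,100,100,100,100,100],
  "delta_pos": [
    [0,0,0],
    [0,0,0],
    [0,0,0],
    [0,0,0],
    [0,0,0],
    [0,0,0],
    [0,0,0],
    [0,0,0],
    [0,0,0],
    [0,0,0],
    [0,0,0],
    [0,0,0]
  ],
  "delta_rot": [
    [0,0,-0.4],
    [0,0,-0.9],
    [0,0,-1],
    [0,0,-1],
    [0,0,-1],
    [0,0,-1],
    [0,0,-1],
    [0,0,-1],
    [0,0,-1],
    [0,0,-1],
    [0,0,-1],
    [0,0,-1]
  ]
}}

```text
t: 10.87
eef_pos: [425.5, -291.5, 182.0]
eef_rot: [-0.0, 0.75, 0.662, 0.0]
contact_force: [0.3, 0.8, 0.4]
opening: 85.6
```

Call:
{"api": "play_rows", "payload": {
  "grip": [100,100,100,100,100,100,100],
  "delta_pos": [
    [0,0,0],
    [0,0,0],
    [0,0,0],
    [0,0,0],
    [0,0,0],
    [0,0,0],
    [0,0,0]
  ],
  "delta_rot": [
    [0,0,-1],
    [0,0,-1],
    [0,0,-1],
    [0,0,-0.8],
    [0,0,-0.45],
    [0,0,0],
    [0,0,0]
  ]
}}

```text
t: 11.45
eef_pos: [425.3, -291.6, 182.1]
eef_rot: [-0.0, 0.596, 0.803, 0.0]
contact_force: [0.2, -0.1, -0.1]
opening: 85.1
```

```bash
python3 - <<'E'
from cell import capture
import cv2,numpy as np
from plan import go
from h import *
go(423.7,-293,42,106.9)
c=capture("wrist"); cv2.imwrite("pics/w5.png",c["image"]);W=cloud(c)
p,m,r=topfit(c,W,(424,-293),40,58,50,80); print(m,r)
p,m,r=topfit(c,W,(424,-293),40,72,67,80); print(m,r)
p,m,r=topfit(c,W,(424,-293),40,58,53,63); print(m,r)
E
```

```text
t 11.45 pos [ 425.3 -291.6  182.1] psi 106.9 tilt [0.0001 0.0004] q [-0.6   0.2  -0.36  1.01  0.    0.68] F [ 0.2 -0.1 -0.1] open 85.1
tool shift units [-0.004 -0.01   0.701]
rot z units total -0.0
[ 421.51190827 -291.62759546] ((421.9404296875, -292.7804870605469), (45.44353485107422, 48.430999755859375), 15.833192825317383)
[ 421.72437184 -292.0643279 ] ((421.9038391113281, -292.46990966796875), (37.490203857421875, 36.866111755371094), 62.29075241088867)
[ 419.9506082  -285.76679738] ((421.6854248046875, -292.1700439453125), (45.37991714477539, 45.90411376953125), 16.183334350585938)
```

View pics/w5.png

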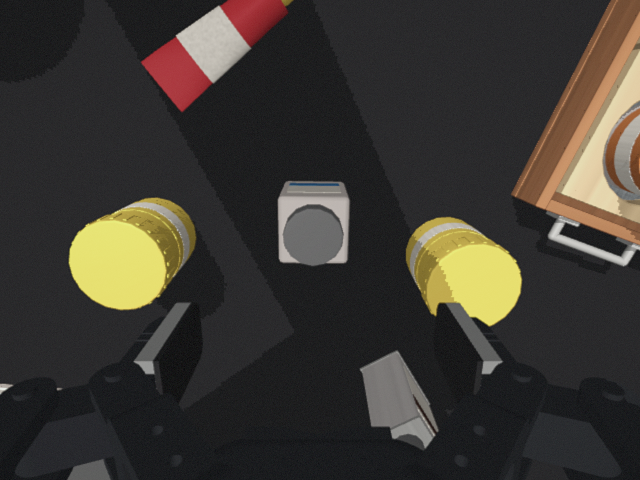

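The square jar sits squarely in the tool frame, with its lid at (313,235). Both yellow jars are clear of the fingers. Descending.

Call:
{"api": "play_rows", "payload": {
  "grip": [100,100,100,100,100,100,100,100,100,100,100,100],
  "delta_pos": [
    [0,-0.014,0.02],
    [0,0,0.06],
    [0,0,0.09],
    [0,0,0.1],
    [0,0,0.1],
    [0,0,0.1],
    [0,0,0.09],
    [0,0,0.08],
    [0,0,0.04],
    [0,0,0.02],
    [0,0,0],
    [0,0,0]
  ],
  "delta_rot": [
    [0,0,0],
    [0,0,0],
    [0,0,0],
    [0,0,0],
    [0,0,0],
    [0,0,0],
    [0,0,0],
    [0,0,0],
    [0,0,0],
    [0,0,0],
    [0,0,0],
    [0,0,0]
  ]
}}

```text
t: 12.5
eef_pos: [422.3, -293.2, 42.8]
eef_rot: [0.0, 0.596, 0.803, 0.0]
contact_force: [0.2, -0.3, 0.6]
opening: 85.8
```

Call:
{"api": "play_rows", "payload": {
  "grip": [30,30,30,30,30,30,30,30,30,30,30],
  "delta_pos": [
    [0,0,0],
    [0,0,0],
    [0,0,0],
    [0,0,0],
    [0,0,0],
    [0,0,0],
    [0,0,0],
    [0,0,0],
    [0,0,0],
    [0,0,0],
    [0,0,0]
  ],
  "delta_rot": [
    [0,0,0],
    [0,0,0],
    [0,0,0],
    [0,0,0],
    [0,0,0],
    [0,0,0],
    [0,0,0],
    [0,0,0],
    [0,0,0],
    [0,0,0],
    [0,0,0]
  ]
}}

```text
t: 13.42
eef_pos: [422.7, -293.4, 43.2]
eef_rot: [0.001, 0.596, 0.803, 0.0]
contact_force: [0.2, 1.1, 5.9]
opening: 45.1
```

Call:
{"api": "play_rows", "payload": {
  "grip": [30,30,30,30,30,30,30,30,30,30,30],
  "delta_pos": [
    [0,0,-0.01],
    [0,0,-0.03],
    [0,0,-0.06],
    [0,0,-0.08],
    [0,0,-0.09],
    [0,0,-0.09],
    [0,0,-0.09],
    [0,0,-0.07],
    [0,0,-0.03],
    [0,0,-0.01],
    [0,0,0]
  ],
  "delta_rot": [
    [0,0,0],
    [0,0,0],
    [0,0,0],
    [0,0,0],
    [0,0,0],
    [0,0,0],
    [0,0,0],
    [0,0,0],
    [0,0,0],
    [0,0,0],
    [0,0,0]
  ]
}}

```text
t: 14.33
eef_pos: [422.0, -292.9, 154.4]
eef_rot: [0.0, 0.596, 0.803, -0.0]
contact_force: [0.8, -0.8, -2.0]
opening: 45.9
```

```bash
python3 - <<'E'
from cell import capture
import cv2,numpy as np
from plan import go
from h import *
go(643,120.9,156,87)
c=capture("wrist"); cv2.imwrite("pics/w6.png",c["image"][150:])
E
```

```text
t 14.33 pos [ 422.  -292.9  154.4] psi 106.9 tilt [ 0.0002 -0.0002] q [-0.61  0.21 -0.41  0.95 -0.    0.67] F [ 0.8 -0.8 -2. ] open 45.9
tool shift units [ 1.659  1.659 -0.008]
rot z units total 3.47
```

View pics/w6.png

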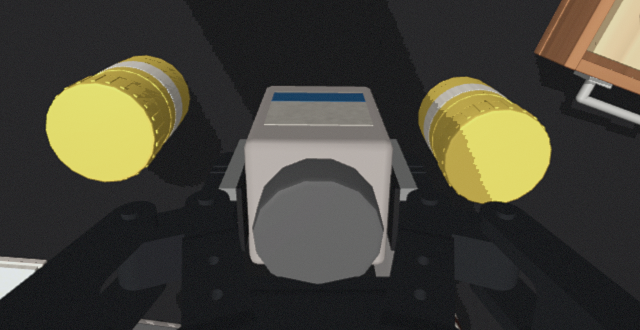

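The grip is flush on the square body with the lid at (318,220) in the crop. Carrying it to the square pocket.

Call:
{"api": "play_rows", "payload": {
  "grip": [30,30,30,30,30,30,30,30,30,30,30,30],
  "delta_pos": [
    [0.03,0.03,0],
    [0.06,0.06,0],
    [0.1,0.1,0],
    [0.1,0.1,0],
    [0.1,0.1,0],
    [0.1,0.1,0],
    [0.1,0.1,0],
    [0.1,0.1,0],
    [0.1,0.1,0],
    [0.1,0.1,0],
    [0.1,0.1,0],
    [0.1,0.1,0]
  ],
  "delta_rot": [
    [0,0,0],
    [0,0,0],
    [0,0,0],
    [0,0,0],
    [0,0,0],
    [0,0,0],
    [0,0,0],
    [0,0,0],
    [0,0,0],
    [0,0,0],
    [0,0,0],
    [0,0,0]
  ]
}}

```text
t: 15.38
eef_pos: [566.9, -18.9, 153.1]
eef_rot: [-0.001, 0.595, 0.803, -0.0]
contact_force: [-0.5, -0.7, -1.4]
opening: 45.5
```

Call:
{"api": "play_rows", "payload": {
  "grip": [30,30,30,30,30,30,30,30,30,30,30,30],
  "delta_pos": [
    [0.1,0.1,0],
    [0.1,0.1,0],
    [0.1,0.1,0],
    [0.1,0.1,0],
    [0.1,0.1,0],
    [0.05,0.05,0],
    [0.02,0.02,0],
    [0,0,0],
    [0,0,0],
    [0,0,0],
    [0,0,0],
    [0,0,0]
  ],
  "delta_rot": [
    [0,0,0],
    [0,0,0],
    [0,0,0],
    [0,0,0],
    [0,0,0.2],
    [0,0,0.5],
    [0,0,0.7],
    [0,0,0.8],
    [0,0,0.7],
    [0,0,0.4],
    [0,0,0.17],
    [0,0,0]
  ]
}}

```text
t: 16.38
eef_pos: [643.0, 121.4, 153.1]
eef_rot: [-0.001, 0.725, 0.689, -0.001]
contact_force: [0.5, -0.5, -1.3]
opening: 45.3
```

```bash
python3 - <<'E'
from cell import capture
import cv2,numpy as np
from plan import go
go(643,120.9,63.5,87)
c=capture("wrist"); cv2.imwrite("pics/w7.png",c["image"])
E
```

```text
t 16.38 pos [643.  121.4 153.1] psi 87.0 tilt [-0.0019 -0.0002] q [ 0.19  0.47 -0.05  1.06  0.    1.81] F [ 0.5 -0.5 -1.3] open 45.3
tool shift units [-0.002  0.001  0.448]
rot z units total 0.01
```

View pics/w7.png

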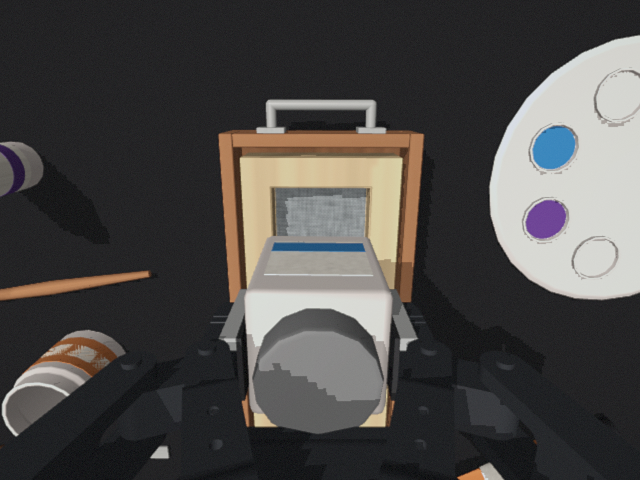

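The jar is centred and square above its pocket (320,212). Lowering.

Call:
{"api": "play_rows", "payload": {
  "grip": [30,30,30,30,30,30,30,30,30,30,30,30],
  "delta_pos": [
    [0,0,0.02],
    [0,0,0.05],
    [0,0,0.07],
    [0,0,0.08],
    [0,0,0.08],
    [0,0,0.05],
    [0,0,0.03],
    [0,0,0.02],
    [0,0,0.02],
    [0,0,0.01],
    [0,0,0],
    [0,0,0]
  ],
  "delta_rot": [
    [0,0,0],
    [0,0,0],
    [0,0,0],
    [0,0,0],
    [0,0,0],
    [0,0,0],
    [0,0,0],
    [0,0,0],
    [0,0,0],
    [0,0,0],
    [0,0,0],
    [0,0,0]
  ]
}}

```text
t: 17.43
eef_pos: [644.1, 121.0, 68.8]
eef_rot: [0.0, 0.725, 0.688, 0.0]
contact_force: [-0.7, -0.3, -0.6]
opening: 45.3
```

Call:
{"api": "play_rows", "payload": {
  "grip": [30,30,30],
  "delta_pos": [
    [0,0,0.005],
    [0,0,0],
    [0,0,0]
  ],
  "delta_rot": [
    [0,0,0],
    [0,0,0],
    [0,0,0]
  ]
}}

```text
t: 17.68
eef_pos: [643.9, 121.0, 67.6]
eef_rot: [0.0, 0.725, 0.688, 0.0]
contact_force: [0.0, 0.8, -1.2]
opening: 45.1
```

Call:
{"api": "play_rows", "payload": {
  "grip": [30,30,30],
  "delta_pos": [
    [0,0,0.005],
    [0,0,0],
    [0,0,0]
  ],
  "delta_rot": [
    [0,0,0],
    [0,0,0],
    [0,0,0]
  ]
}}

```text
t: 17.93
eef_pos: [643.7, 120.9, 66.3]
eef_rot: [-0.0, 0.725, 0.688, -0.0]
contact_force: [-0.5, -0.1, -1.5]
opening: 45.0
```

Call:
{"api": "play_rows", "payload": {
  "grip": [30,30,30,30],
  "delta_pos": [
    [0,0,0.005],
    [0,0,0.005],
    [0,0,0],
    [0,0,0]
  ],
  "delta_rot": [
    [0,0,0],
    [0,0,0],
    [0,0,0],
    [0,0,0]
  ]
}}

```text
t: 18.27
eef_pos: [643.6, 120.9, 64.1]
eef_rot: [-0.0, 0.725, 0.688, -0.0]
contact_force: [0.1, -0.0, -1.7]
opening: 45.1
```

Call:
{"api": "play_rows", "payload": {
  "grip": [30,30,30],
  "delta_pos": [
    [0,0,0.005],
    [0,0,0],
    [0,0,0]
  ],
  "delta_rot": [
    [0,0,0],
    [0,0,0],
    [0,0,0]
  ]
}}

```text
t: 18.52
eef_pos: [643.8, 120.9, 63.3]
eef_rot: [0.0, 0.725, 0.688, 0.0]
contact_force: [-1.0, -0.0, -2.2]
opening: 45.1
```

Call:
{"api": "play_rows", "payload": {
  "grip": [30,30,30],
  "delta_pos": [
    [0,0,0.006],
    [0,0,0],
    [0,0,0]
  ],
  "delta_rot": [
    [0,0,0],
    [0,0,0],
    [0,0,0]
  ]
}}

```text
t: 18.77
eef_pos: [643.8, 121.0, 63.3]
eef_rot: [0.0, 0.725, 0.688, 0.0]
contact_force: [-3.4, -0.6, 6.9]
opening: 45.1
```

Contact at 6.9 N. Releasing and rising.

Call:
{"api": "play_rows", "payload": {
  "grip": [65,75,85,95,100,100,100,100,100,100,100,100],
  "delta_pos": [
    [0,0,0],
    [0,0,0],
    [0,0,0],
    [0,0,0],
    [0,0,0],
    [0,0,0],
    [0,0,0],
    [0,0,-0.05],
    [0,0,-0.1],
    [0,0,-0.15],
    [0,0,-0.15],
    [0,0,-0.1]
  ],
  "delta_rot": [
    [0,0,0],
    [0,0,0],
    [0,0,0],
    [0,0,0],
    [0,0,0],
    [0,0,0],
    [0,0,0],
    [0,0,0],
    [0,0,0],
    [0,0,0],
    [0,0,0],
    [0,0,0]
  ]
}}

```text
t: 19.77
eef_pos: [644.7, 121.1, 175.9]
eef_rot: [0.001, 0.725, 0.688, 0.001]
contact_force: [1.8, -0.2, 0.8]
opening: 85.5
```

```bash
python3 - <<'E'
from cell import capture
import cv2,numpy as np
from plan import go
from h import *
go(541.2,-429.1,185,137.5)
c=capture("wrist"); cv2.imwrite("pics/w8.png",c["image"]);W=cloud(c)
p,m,r=topfit(c,W,(643,121),45,92,86,100); print(m,r)
E
```

```text
t 19.77 pos [644.7 121.1 175.9] psi 87.0 tilt [0.0031 0.0006] q [ 0.19  0.45 -0.02  1.1  -0.    1.81] F [ 1.8 -0.2  0.8] open 85.5
tool shift units [-2.774 -0.374 -0.049]
rot z units total -8.81
[643.31509292 122.37687665] ((643.4563598632812, 121.99781036376953), (37.854591369628906, 37.07181167602539), 71.76664733886719)
```

View pics/w8.png

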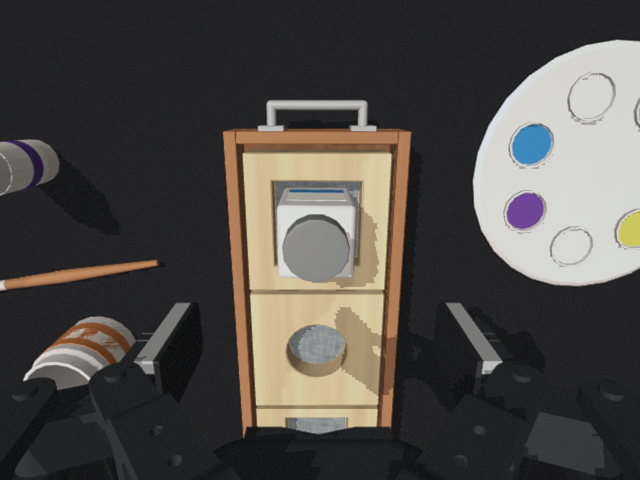

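The square jar is seated, with its lid at (316,248) and centred. Next is the tin.

Call:
{"api": "play_rows", "payload": {
  "grip": [100,100,100,100,100,100,100,100,100,100,100,100],
  "delta_pos": [
    [-0.06,-0.008,-0.02],
    [-0.1,-0.014,-0.02],
    [-0.14,-0.019,-0.02],
    [-0.14,-0.019,-0.02],
    [-0.14,-0.019,0],
    [-0.14,-0.019,0],
    [-0.14,-0.019,0],
    [-0.14,-0.019,0],
    [-0.14,-0.019,0],
    [-0.14,-0.019,0],
    [-0.14,-0.019,0],
    [-0.14,-0.019,0]
  ],
  "delta_rot": [
    [0,0,0],
    [0,0,0],
    [0,0,0],
    [0,0,0],
    [0,0,0],
    [0,0,0],
    [0,0,0],
    [0,0,0],
    [0,0,0],
    [0,0,0],
    [0,0,0],
    [0,0,0]
  ]
}}

```text
t: 20.82
eef_pos: [583.7, -190.2, 187.6]
eef_rot: [-0.001, 0.725, 0.688, -0.0]
contact_force: [0.8, 0.5, -0.6]
opening: 85.7
```

Call:
{"api": "play_rows", "payload": {
  "grip": [100,100,100,100,100,100,100,100,100,100,100,100],
  "delta_pos": [
    [-0.14,-0.019,0],
    [-0.14,-0.019,0],
    [-0.14,-0.019,0],
    [-0.14,-0.019,0],
    [-0.14,-0.019,0],
    [-0.14,-0.019,0],
    [-0.14,-0.019,0],
    [-0.1,-0.013,0],
    [-0.06,-0.008,0],
    [-0.02,-0.003,0],
    [0,0,0],
    [0,0,0]
  ],
  "delta_rot": [
    [0,0,0],
    [0,0,0],
    [0,0,0],
    [0,0,0],
    [0,0,0],
    [0,0,0],
    [0,0,0],
    [0,0,0],
    [0,0,0],
    [0,0,0],
    [0,0,0],
    [0,0,-0.4]
  ]
}}

```text
t: 21.82
eef_pos: [541.5, -417.6, 187.8]
eef_rot: [-0.001, 0.711, 0.703, 0.0]
contact_force: [-0.5, -0.0, 0.3]
opening: 85.2
```

Call:
{"api": "play_rows", "payload": {
  "grip": [100,100,100,100,100,100,100,100,100,100,100,100],
  "delta_pos": [
    [0,0,0],
    [0,0,0],
    [0,0,0],
    [0,0,0],
    [0,0,0],
    [0,0,0],
    [0,0,0],
    [0,0,0],
    [0,0,0],
    [0,0,0],
    [0,0,0],
    [0,0,0]
  ],
  "delta_rot": [
    [0,0,-0.8],
    [0,0,-1],
    [0,0,-1],
    [0,0,-1],
    [0,0,-1],
    [0,0,-1],
    [0,0,-1],
    [0,0,-0.9],
    [0,0,-0.5],
    [0,0,-0.2],
    [0,0,0],
    [0,0,0]
  ]
}}

```text
t: 22.82
eef_pos: [542.0, -417.6, 188.2]
eef_rot: [-0.0, 0.363, 0.932, 0.0]
contact_force: [0.9, -0.5, 0.9]
opening: 85.4
```

```bash
python3 - <<'E'
from cell import capture
import cv2,numpy as np
from plan import go
from h import *
go(541.2,-429.1,56,137.5)
c=capture("wrist"); cv2.imwrite("pics/w9.png",c["image"]);W=cloud(c)
for a in ((( 541,-429),55,80,74,86),((541,-429),60,96,90,104)):
    p,m,r=topfit(c,W,*a); print(m,r)
E
```

```text
t 22.82 pos [ 542.  -417.6  188.2] psi 137.4 tilt [-0.0001  0.0003] q [-0.66  0.5   0.09  1.16  0.    0.09] F [ 0.9 -0.5  0.9] open 85.4
tool shift units [-0.036 -0.045  0.661]
rot z units total -0.01
[ 540.84065255 -430.6443813 ] ((539.7769165039062, -429.84149169921875), (38.01331329345703, 65.68228912353516), 47.449764251708984)
[ 528.85560243 -419.50278433] ((529.0082397460938, -419.52996826171875), (22.9332275390625, 23.843385696411133), 32.50808334350586)
```

View pics/w9.png

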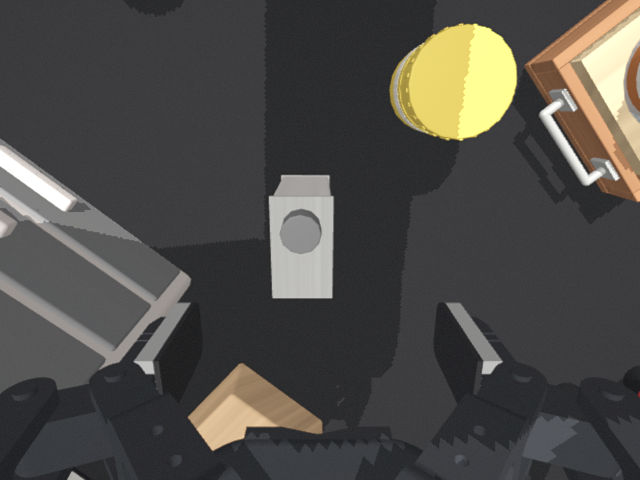

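The tin is aligned with the jaws, cap at (300,231). A cabinet on the left and a brush block behind are nearby, so I'll check their clearance before descending.

```bash
python3 - <<'E'
from cell import capture
import numpy as np
from h import *
psi=np.radians(137.4); ctr=np.array([540.3,-429.7])
Q=[]
for c in (np.load("top0.npz"),capture("wrist"),np.load("side0.npz")):
    W=cloud(c).reshape(-1,3); W=W[np.isfinite(W).all(1)]
    d=W[:,:2]-ctr; tx=d@[np.cos(psi),np.sin(psi)]; ty=d@[np.sin(psi),-np.cos(psi)]
    for nm,mask in dict(fing_neg=(abs(tx)<25)&(ty<-30)&(ty>-130),fing_pos=(abs(tx)<25)&(ty>30)&(ty<130),body_region=(abs(tx)<90)&(abs(ty)<90)&((abs(tx)>40)|(abs(ty)>26)),ring=(np.hypot(tx,ty)<160)&((abs(tx)>40)|(abs(ty)>26))).items():
        m=mask&(W[:,2]>15)&(W[:,2]<150)
        if m.sum(): print(nm,m.sum(),"ty",ty[m].min().round(),ty[m].max().round(),"tx",tx[m].min().round(),tx[m].max().round(),"z",np.percentile(W[m,2],[50,99]).round(), 'nearest |ty|',np.abs(ty[m]).min().round())
        else: print(nm,0)
E
```

```text
fing_neg 93 ty -130.0 -122.0 tx -25.0 -20.0 z [ 87. 148.] nearest |ty| 122.0
fing_pos 0
body_region 124 ty 63.0 90.0 tx 64.0 90.0 z [71. 75.] nearest |ty| 63.0
ring 2343 ty -160.0 124.0 tx -156.0 159.0 z [ 71. 148.] nearest |ty| 6.0
fing_neg 2189 ty -130.0 -121.0 tx -25.0 -18.0 z [106. 149.] nearest |ty| 121.0
fing_pos 0
body_region 2169 ty 62.0 90.0 tx 65.0 90.0 z [69. 71.] nearest |ty| 62.0
ring 31725 ty -160.0 124.0 tx -156.0 127.0 z [ 70. 148.] nearest |ty| 36.0
fing_neg 158 ty -130.0 -115.0 tx -25.0 -15.0 z [ 84. 148.] nearest |ty| 115.0
fing_pos 0
body_region 47 ty 65.0 89.0 tx 62.0 90.0 z [70. 72.] nearest |ty| 65.0
ring 2525 ty -160.0 124.0 tx -156.0 155.0 z [ 70. 148.] nearest |ty| 33.0
```

```bash
python3 - <<'E'
import numpy as np
from h import *
psi=np.radians(137.4); ctr=np.array([540.3,-429.7])
for n in ("top0.npz","side0.npz"):
    W=cloud(np.load(n)).reshape(-1,3); W=W[np.isfinite(W).all(1)]
    d=W[:,:2]-ctr; tx=d@[np.cos(psi),np.sin(psi)]; ty=d@[np.sin(psi),-np.cos(psi)]; r=np.hypot(tx,ty)
    for z0 in (30,100,150,200):
        m=(W[:,2]>z0)&(W[:,2]<400)&((abs(tx)>40)|(abs(ty)>26))&(r<250)
        if m.sum():
            k=np.argsort(r[m])[3]; print(n,z0,m.sum(),"near",r[m][k].round(),W[m][k].round(),tx[m][k].round(),ty[m][k].round())
E
```

```text
top0.npz 30 10746 near 103.0 [ 546. -327.   67.] 66.0 79.0
top0.npz 100 4475 near 109.0 [ 512. -535.  166.] -51.0 -97.0
top0.npz 150 3042 near 109.0 [ 509. -535.  185.] -48.0 -98.0
side0.npz 30 6824 near 104.0 [ 526. -327.   69.] 80.0 66.0
side0.npz 100 2984 near 107.0 [ 508. -532.  147.] -45.0 -97.0
side0.npz 150 1956 near 108.0 [ 512. -534.  150.] -50.0 -95.0
side0.npz 200 187 near 192.0 [ 427. -584.  210.] -21.0 -190.0
```

Everything clears: the nearest tall thing is 107 mm away. Descending.

Call:
{"api": "play_rows", "payload": {
  "grip": [100,100,100,100,100,100,100,100,100,100,100,100],
  "delta_pos": [
    [-0.018,-0.025,0],
    [-0.018,-0.025,0.03],
    [0,0,0.07],
    [0,0,0.09],
    [0,0,0.1],
    [0,0,0.1],
    [0,0,0.1],
    [0,0,0.09],
    [0,0,0.05],
    [0,0,0.02],
    [0,0,0.01],
    [0,0,0]
  ],
  "delta_rot": [
    [0,0,0],
    [0,0,0],
    [0,0,0],
    [0,0,0],
    [0,0,0],
    [0,0,0],
    [0,0,0],
    [0,0,0],
    [0,0,0],
    [0,0,0],
    [0,0,0],
    [0,0,0]
  ]
}}

```text
t: 23.92
eef_pos: [540.4, -431.2, 56.3]
eef_rot: [0.0, 0.363, 0.932, -0.0]
contact_force: [0.4, 0.7, 0.2]
opening: 85.3
```

Call:
{"api": "play_rows", "payload": {
  "grip": [20,20,20,20,20,20,20,20,20,20,20,20],
  "delta_pos": [
    [0,0,0],
    [0,0,0],
    [0,0,0],
    [0,0,0],
    [0,0,0],
    [0,0,0],
    [0,0,0],
    [0,0,0],
    [0,0,0],
    [0,0,0],
    [0,0,0],
    [0,0,0]
  ],
  "delta_rot": [
    [0,0,0],
    [0,0,0],
    [0,0,0],
    [0,0,0],
    [0,0,0],
    [0,0,0],
    [0,0,0],
    [0,0,0],
    [0,0,0],
    [0,0,0],
    [0,0,0],
    [0,0,0]
  ]
}}

```text
t: 24.92
eef_pos: [540.8, -431.0, 57.0]
eef_rot: [0.001, 0.363, 0.932, -0.0]
contact_force: [-0.4, 1.6, 5.0]
opening: 35.5
```

Call:
{"api": "play_rows", "payload": {
  "grip": [20,20,20,20,20,20,20,20,20,20,20],
  "delta_pos": [
    [0,0,-0.01],
    [0,0,-0.03],
    [0,0,-0.06],
    [0,0,-0.09],
    [0,0,-0.1],
    [0,0,-0.1],
    [0,0,-0.1],
    [0,0,-0.08],
    [0,0,-0.04],
    [0,0,-0.01],
    [0,0,0]
  ],
  "delta_rot": [
    [0,0,0],
    [0,0,0],
    [0,0,0],
    [0,0,0],
    [0,0,0],
    [0,0,0],
    [0,0,0],
    [0,0,0],
    [0,0,0],
    [0,0,0],
    [0,0,0]
  ]
}}

```text
t: 25.83
eef_pos: [540.4, -430.9, 180.6]
eef_rot: [0.0, 0.363, 0.932, -0.0]
contact_force: [0.3, 0.8, -1.9]
opening: 35.4
```

```bash
python3 - <<'E'
from cell import capture
import cv2,numpy as np
from plan import go
go(632.3,-80,180,87)
c=capture("wrist"); cv2.imwrite("pics/w10.png",c["image"][100:])
E
```

```text
t 25.83 pos [ 540.4 -430.9  180.6] psi 137.4 tilt [ 0.0006 -0.0006] q [-0.67  0.52  0.09  1.15 -0.    0.07] F [ 0.3  0.8 -1.9] open 35.4
tool shift units [0.848 1.603 0.003]
rot z units total 8.8
```

View pics/w10.png

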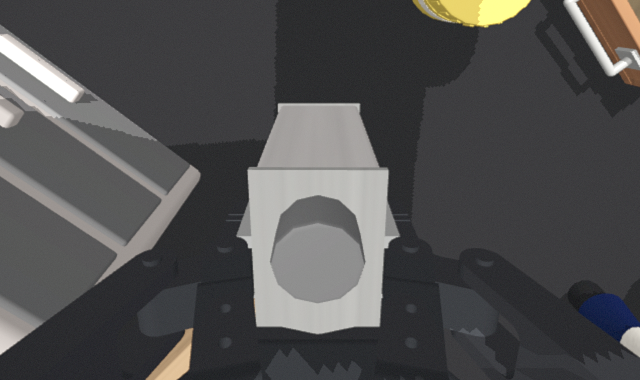

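The tin is gripped squarely, with its cap at (318,250) in the crop. Carrying it to the oblong pocket.

Call:
{"api": "play_rows", "payload": {
  "grip": [20,20,20,20,20,20,20,20,20,20,20,20],
  "delta_pos": [
    [0.013,0.025,0],
    [0.035,0.065,0],
    [0.06,0.113,0],
    [0.06,0.113,0],
    [0.06,0.113,0],
    [0.06,0.113,0],
    [0.06,0.113,0],
    [0.06,0.113,0],
    [0.06,0.113,0],
    [0.06,0.113,0],
    [0.06,0.113,0],
    [0.06,0.113,0]
  ],
  "delta_rot": [
    [0,0,0],
    [0,0,0],
    [0,0,0],
    [0,0,0],
    [0,0,0],
    [0,0,0],
    [0,0,0],
    [0,0,0],
    [0,0,0],
    [0,0,0],
    [0,0,0],
    [0,0,0]
  ]
}}

```text
t: 26.88
eef_pos: [609.3, -160.6, 179.2]
eef_rot: [-0.001, 0.363, 0.932, 0.0]
contact_force: [-0.2, 0.4, -2.9]
opening: 35.6
```

Call:
{"api": "play_rows", "payload": {
  "grip": [20,20,20,20,20,20,20,20,20,20,20,20],
  "delta_pos": [
    [0.06,0.113,0],
    [0.06,0.113,0],
    [0.05,0.1,0],
    [0.03,0.06,0],
    [0,0,0],
    [0,0,0],
    [0,0,0],
    [0,0,0],
    [0,0,0],
    [0,0,0],
    [0,0,0],
    [0,0,0]
  ],
  "delta_rot": [
    [0,0,0],
    [0,0,0],
    [0,0,0],
    [0,0,0.3],
    [0,0,0.6],
    [0,0,0.9],
    [0,0,1],
    [0,0,1],
    [0,0,1],
    [0,0,1],
    [0,0,1],
    [0,0,0.9]
  ]
}}

```text
t: 27.88
eef_pos: [631.6, -77.9, 179.1]
eef_rot: [-0.001, 0.688, 0.726, -0.0]
contact_force: [0.1, -0.3, -2.1]
opening: 35.3
```

Call:
{"api": "play_rows", "payload": {
  "grip": [20,20,20,20,20],
  "delta_pos": [
    [0,0,0],
    [0,0,0],
    [0,0,0],
    [0,0,0],
    [0,0,0]
  ],
  "delta_rot": [
    [0,0,0.7],
    [0,0,0.3],
    [0,0,0.1],
    [0,0,0],
    [0,0,0]
  ]
}}

```text
t: 28.3
eef_pos: [632.2, -78.7, 179.7]
eef_rot: [-0.0, 0.725, 0.689, -0.0]
contact_force: [0.4, 0.5, -1.6]
opening: 35.8
```

```bash
python3 - <<'E'
from cell import capture
import cv2,numpy as np
from plan import go
go(632.3,-80,77,87)
c=capture("wrist"); cv2.imwrite("pics/w11.png",c["image"])
E
```

```text
t 28.30 pos [632.2 -78.7 179.7] psi 87.1 tilt [-0.0008  0.0003] q [-0.12  0.42 -0.06  1.09  0.    1.5 ] F [ 0.4  0.5 -1.6] open 35.8
tool shift units [-0.006  0.001  0.513]
rot z units total 0.02
```

View pics/w11.png

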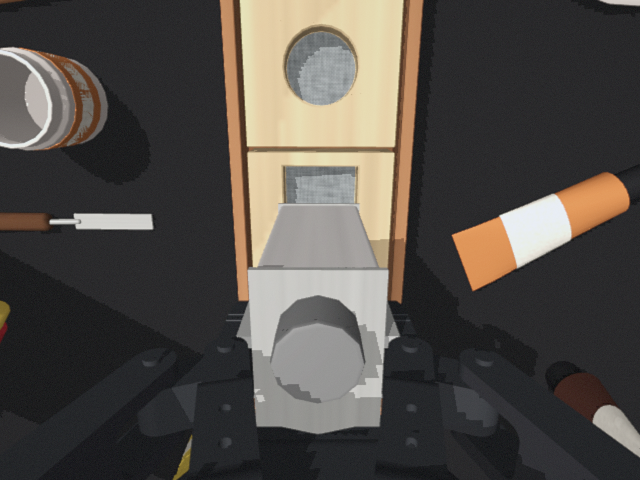

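The tin is aligned above its pocket (320,184). Lowering.

Call:
{"api": "play_rows", "payload": {
  "grip": [20,20,20,20,20,20,20,20,20,20,20,20],
  "delta_pos": [
    [-0.006,0,0.02],
    [0,0,0.05],
    [0,0,0.08],
    [0,0,0.09],
    [0,0,0.08],
    [0,0,0.07],
    [0,0,0.04],
    [0,0,0.03],
    [0,0,0.02],
    [0,0,0.01],
    [0,0,0],
    [0,0,0]
  ],
  "delta_rot": [
    [0,0,0],
    [0,0,0],
    [0,0,0],
    [0,0,0],
    [0,0,0],
    [0,0,0],
    [0,0,0],
    [0,0,0],
    [0,0,0],
    [0,0,0],
    [0,0,0],
    [0,0,0]
  ]
}}

```text
t: 29.35
eef_pos: [633.1, -80.7, 82.7]
eef_rot: [0.0, 0.725, 0.689, 0.0]
contact_force: [0.0, -0.1, -2.0]
opening: 34.9
```

Call:
{"api": "play_rows", "payload": {
  "grip": [20,20,20,20],
  "delta_pos": [
    [0,0,0.005],
    [0,0,0.005],
    [0,0,0],
    [0,0,0]
  ],
  "delta_rot": [
    [0,0,0],
    [0,0,0],
    [0,0,0],
    [0,0,0]
  ]
}}

```text
t: 29.68
eef_pos: [632.6, -80.6, 80.3]
eef_rot: [0.0, 0.725, 0.688, 0.0]
contact_force: [-0.3, 0.8, -2.5]
opening: 35.3
```

Call:
{"api": "play_rows", "payload": {
  "grip": [20,20,20,20],
  "delta_pos": [
    [0,0,0.005],
    [0,0,0.005],
    [0,0,0],
    [0,0,0]
  ],
  "delta_rot": [
    [0,0,0],
    [0,0,0],
    [0,0,0],
    [0,0,0]
  ]
}}

```text
t: 30.02
eef_pos: [632.5, -80.7, 78.0]
eef_rot: [-0.0, 0.725, 0.688, -0.0]
contact_force: [0.7, 0.8, -2.8]
opening: 35.2
```

Call:
{"api": "play_rows", "payload": {
  "grip": [20,20,20],
  "delta_pos": [
    [0,0,0.005],
    [0,0,0],
    [0,0,0]
  ],
  "delta_rot": [
    [0,0,0],
    [0,0,0],
    [0,0,0]
  ]
}}

```text
t: 30.27
eef_pos: [632.5, -80.6, 77.1]
eef_rot: [-0.0, 0.725, 0.688, -0.0]
contact_force: [0.4, -0.3, -2.3]
opening: 35.4
```

Call:
{"api": "play_rows", "payload": {
  "grip": [20,20,20],
  "delta_pos": [
    [0,0,0.006],
    [0,0,0],
    [0,0,0]
  ],
  "delta_rot": [
    [0,0,0],
    [0,0,0],
    [0,0,0]
  ]
}}

```text
t: 30.52
eef_pos: [632.6, -80.6, 76.9]
eef_rot: [0.0, 0.725, 0.688, 0.0]
contact_force: [-2.8, 0.3, 5.9]
opening: 35.3
```

Call:
{"api": "play_rows", "payload": {
  "grip": [55,65,75,85,95,100,100,100,100,100,100,100],
  "delta_pos": [
    [0,0,0],
    [0,0,0],
    [0,0,0],
    [0,0,0],
    [0,0,0],
    [0,0,0],
    [0,0,0],
    [0,0,-0.04],
    [0,0,-0.1],
    [0,0,-0.15],
    [0,0,-0.15],
    [0,0,-0.1]
  ],
  "delta_rot": [
    [0,0,0],
    [0,0,0],
    [0,0,0],
    [0,0,0],
    [0,0,0],
    [0,0,0],
    [0,0,0],
    [0,0,0],
    [0,0,0],
    [0,0,0],
    [0,0,0],
    [0,0,0]
  ]
}}

```text
t: 31.52
eef_pos: [633.4, -80.8, 187.5]
eef_rot: [0.001, 0.725, 0.688, 0.001]
contact_force: [0.3, 0.5, -0.0]
opening: 85.3
```

```bash
python3 - <<'E'
from cell import capture
import cv2,numpy as np
from plan import go
from h import *
go(440.8,166.5,190,87)
c=capture("wrist"); cv2.imwrite("pics/w12.png",c["image"]);W=cloud(c)
p,m,r=topfit(c,W,(632,-79),55,100,92,108); print(m,r)
E
```

```text
t 31.52 pos [633.4 -80.8 187.5] psi 87.0 tilt [ 0.0029 -0.0004] q [-0.13  0.41 -0.05  1.1   0.    1.5 ] F [ 0.3  0.5 -0. ] open 85.3
tool shift units [ 1.185 -1.026 -0.016]
rot z units total 0.0
[632.42398469 -80.41673856] ((632.4789428710938, -79.30194854736328), (66.17222595214844, 38.036556243896484), 86.98960876464844)
```

View pics/w12.png

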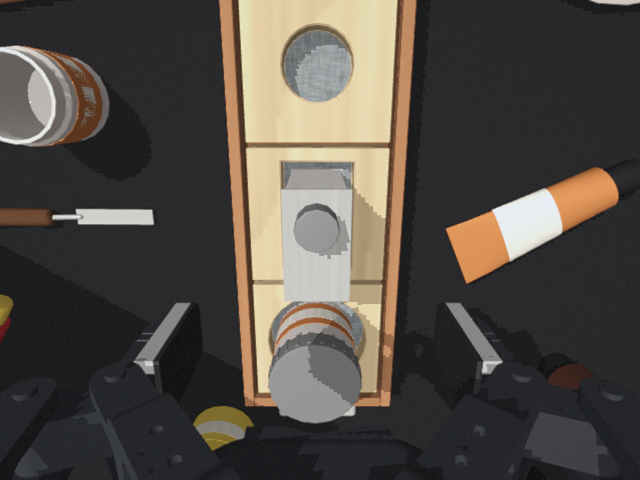

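The tin is seated and aligned at 87° within 1 mm, cap at (316,229). Now the dropper bottle.

Call:
{"api": "play_rows", "payload": {
  "grip": [100,100,100,100,100,100,100,100,100,100,100,100],
  "delta_pos": [
    [0.05,-0.043,-0.01],
    [0.1,-0.087,0],
    [0.12,-0.104,0],
    [0.12,-0.104,0],
    [0.12,-0.104,0],
    [0.12,-0.104,0],
    [0.12,-0.104,0],
    [0.12,-0.104,0],
    [0.12,-0.104,0],
    [0.1,-0.087,0],
    [0.06,-0.05,0],
    [0.035,-0.03,0]
  ],
  "delta_rot": [
    [0,0,0],
    [0,0,0],
    [0,0,0],
    [0,0,0],
    [0,0,0],
    [0,0,0],
    [0,0,0],
    [0,0,0],
    [0,0,0],
    [0,0,0],
    [0,0,0],
    [0,0,0]
  ]
}}

```text
t: 32.57
eef_pos: [437.9, 168.1, 185.6]
eef_rot: [-0.0, 0.724, 0.689, -0.0]
contact_force: [-0.5, -0.5, -0.8]
opening: 85.6
```

Call:
{"api": "play_rows", "payload": {
  "grip": [100,100],
  "delta_pos": [
    [0,0,0],
    [0,0,0]
  ],
  "delta_rot": [
    [0,0,0],
    [0,0,0]
  ]
}}

```text
t: 32.73
eef_pos: [440.0, 166.7, 185.8]
eef_rot: [0.0, 0.725, 0.689, -0.0]
contact_force: [0.4, -1.1, 0.2]
opening: 85.8
```

```bash
python3 - <<'E'
from cell import capture
import cv2,numpy as np
from plan import go
from h import *
go(440.8,166.5,50,87)
c=capture("wrist"); cv2.imwrite("pics/w13.png",c["image"]);W=cloud(c)
for a in (((441,166),25,97,93,104),((441,166),30,80,70,95),((441,166),40,66,60,72)):
    p,m,r=topfit(c,W,*a); print(m,r,len(p))
w=W.reshape(-1,3);w=w[np.isfinite(w).all(1)]; d=w[:,:2]-[441,166.5]; r=np.hypot(*d.T)
m=(w[:,2]>8)&(w[:,2]<66)&(r>30)&(r<110)&(w[:,2]<45)
o=np.argsort(r[m])[:3000:500]; print(np.c_[w[m][o],r[m][o]].round())
m=m&(abs(d[:,1])<15); print("jaw lane",m.sum(), w[m].min(0) if m.sum() else '', w[m].max(0) if m.sum() else '')
E
```

```text
t 32.73 pos [440.  166.7 185.8] psi 87.1 tilt [ 0.0001 -0.0004] q [ 0.36  0.11 -0.45  1.01 -0.    1.98] F [ 0.4 -1.1  0.2] open 85.8
tool shift units [-0.     0.004  0.679]
rot z units total 0.01
[439.67942707 171.33543048] ((439.70672607421875, 171.34930419921875), (13.399612426757812, 13.46368408203125), 40.960391998291016) 440
[439.85297371 174.58772522] ((439.49395751953125, 171.85792541503906), (26.444576263427734, 22.92695426940918), 60.804420471191406) 866
[439.86838783 175.65175137] ((439.7532043457031, 172.023681640625), (29.439332962036133, 31.168407440185547), 84.79729461669922) 909
[[390. 206.  27.  65.]
 [377. 207.  27.  76.]
 [372. 209.  28.  81.]
 [450.  82.  10.  85.]
 [439.  79.  10.  88.]
 [351. 169.  25.  90.]]
jaw lane 1251 [331.11386111 151.58434501  18.1361721 ] [368.12633537 181.48242389  29.75121809]
```

View pics/w13.png

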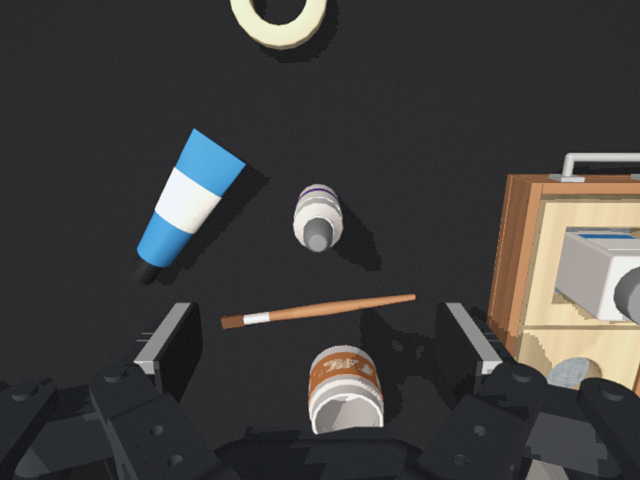

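```bash
python3 - <<'E'
from h import *
c=np.load("top0.npz");W=cloud(c)
for a in (((441,168),30,97,92,106),((441,168),35,66,58,72),((441,168),30,80,70,92)):
    p,m,r=topfit(c,W,*a); print(m,r,len(p))
im=c["image"][240:290,222:272]; cv2.imwrite("pics/d.png",cv2.resize(im,(500,500),interpolation=cv2.INTER_NEAREST))
c=np.load("side0.npz");W=cloud(c)
for a in (((441,168),30,97,92,106),):
    p,m,r=topfit(c,W,*a); print('side',m,r,len(p))
w=W.reshape(-1,3); w=w[np.isfinite(w).all(1)]; w=w[(np.hypot(w[:,0]-441,w[:,1]-169)<35)&(w[:,2]>15)&(w[:,2]<55)]
from scipy.optimize import least_squares
s=least_squares(lambda q:np.hypot(w[:,0]-q[0],w[:,1]-q[1])-16,[441,169],loss='soft_l1'); print(s.x,len(w))
E
```

```text
[440.78650285 168.41739729] ((440.8920593261719, 168.31922912597656), (14.196309089660645, 12.856363296508789), 55.21452713012695) 40
[439.94140921 165.66080022] ((441.3449401855469, 167.76954650878906), (29.271198272705078, 29.33479881286621), 89.34080505371094) 91
[440.44343136 165.20379782] ((441.79351806640625, 167.17205810546875), (24.127410888671875, 23.836387634277344), 25.921276092529297) 73
side [438.23552623 171.36579075] ((438.2160949707031, 172.3931884765625), (13.150705337524414, 15.715099334716797), 79.50751495361328) 48
[440.86576982 169.43831947] 298
```

View pics/d.png

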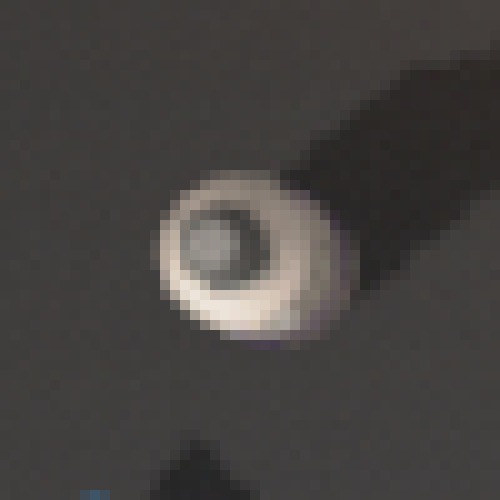

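Views for the bottle's y disagree by about 3 mm (top 168, side 169–171, wrist 171.5). I'll take (440.5, 170), since the pads and pocket can absorb that. The jaw lane is clear of the blue tube.

Call:
{"api": "play_rows", "payload": {
  "grip": [100,100,100,100,100,100,100,100,100,100,100,100],
  "delta_pos": [
    [0.017,0.002,0.02],
    [0,0,0.06],
    [0,0,0.09],
    [0,0,0.1],
    [0,0,0.1],
    [0,0,0.1],
    [0,0,0.09],
    [0,0,0.06],
    [0,0,0.03],
    [0,0,0.02],
    [0,0,0],
    [0,0,0]
  ],
  "delta_rot": [
    [0,0,0],
    [0,0,0],
    [0,0,0],
    [0,0,0],
    [0,0,0],
    [0,0,0],
    [0,0,0],
    [0,0,0],
    [0,0,0],
    [0,0,0],
    [0,0,0],
    [0,0,0]
  ]
}}

```text
t: 33.78
eef_pos: [441.3, 170.0, 52.2]
eef_rot: [0.0, 0.725, 0.688, 0.0]
contact_force: [0.4, 0.1, 1.3]
opening: 85.2
```

Call:
{"api": "play_rows", "payload": {
  "grip": [20,20,20,20,20,20,20,20,20,20,20,20],
  "delta_pos": [
    [0,0,0],
    [0,0,0],
    [0,0,0],
    [0,0,0],
    [0,0,0],
    [0,0,0],
    [0,0,0],
    [0,0,0],
    [0,0,0],
    [0,0,0],
    [0,0,0],
    [0,0,0]
  ],
  "delta_rot": [
    [0,0,0],
    [0,0,0],
    [0,0,0],
    [0,0,0],
    [0,0,0],
    [0,0,0],
    [0,0,0],
    [0,0,0],
    [0,0,0],
    [0,0,0],
    [0,0,0],
    [0,0,0]
  ]
}}

```text
t: 34.78
eef_pos: [441.0, 170.2, 52.4]
eef_rot: [0.0, 0.725, 0.689, 0.0]
contact_force: [-1.3, 0.1, 5.8]
opening: 31.0
```

Call:
{"api": "play_rows", "payload": {
  "grip": [20,20,20,20,20,20,20,20,20,20,20],
  "delta_pos": [
    [0,0,-0.01],
    [0,0,-0.03],
    [0,0,-0.06],
    [0,0,-0.09],
    [0,0,-0.1],
    [0,0,-0.1],
    [0,0,-0.1],
    [0,0,-0.08],
    [0,0,-0.04],
    [0,0,-0.01],
    [0,0,0]
  ],
  "delta_rot": [
    [0,0,0],
    [0,0,0],
    [0,0,0],
    [0,0,0],
    [0,0,0],
    [0,0,0],
    [0,0,0],
    [0,0,0],
    [0,0,0],
    [0,0,0],
    [0,0,0]
  ]
}}

```text
t: 35.7
eef_pos: [440.9, 170.2, 176.1]
eef_rot: [0.0, 0.725, 0.689, 0.0]
contact_force: [0.9, 1.0, -0.6]
opening: 30.7
```

```bash
python3 - <<'E'
from cell import capture
import cv2,numpy as np
from plan import go
from h import *
go(637.7,21,175,87)
c=capture("wrist"); cv2.imwrite("pics/w14.png",c["image"]);W=cloud(c)
s=np.array([440.5,170])
p,m,r=topfit(c,W,s,30,221,214,228); print(m,r,len(p))
E
```

```text
t 35.70 pos [440.9 170.2 176.1] psi 87.0 tilt [0.0007 0.0003] q [ 0.37  0.12 -0.46  0.98  0.    1.99] F [ 0.9  1.  -0.6] open 30.7
tool shift units [-0.694  1.021  0.006]
rot z units total 0.0
[441.16378101 176.54297555] ((440.9556884765625, 176.8971710205078), (14.91897964477539, 13.715160369873047), 12.009910583496094) 2286
```

View pics/w14.png

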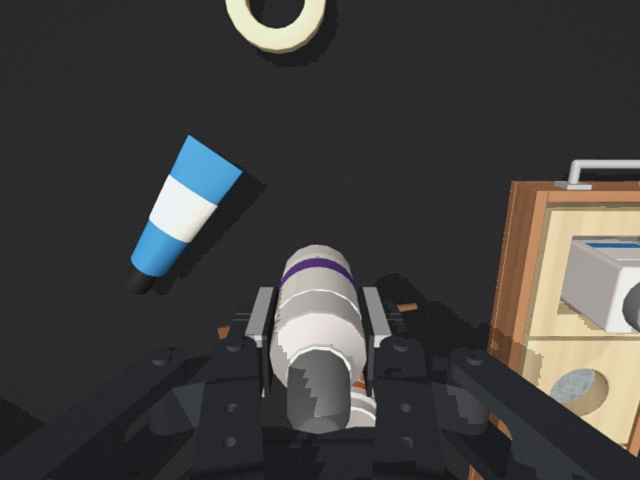

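```bash
python3 - <<'E'
from cell import capture
from h import *
from scipy.optimize import least_squares
for n in ("side","wrist","top"):
    c=capture(n); cv2.imwrite(f"pics/{n}15.png",c["image"] if n!="side" else cv2.resize(c["image"][150:330,200:400],(666,600)))
    W=cloud(c); w=W.reshape(-1,3); w=w[np.isfinite(w).all(1)]
    w=w[(abs(w[:,0]-441)<16)&(abs(w[:,1]-172)<26)]
    for z0,R in ((126,16),(135,16),(145,16),(200,None),(212,None)):
        k=w[(w[:,2]>z0)&(w[:,2]<z0+10)]
        if len(k)<8: continue
        if R:
            s=least_squares(lambda q:np.hypot(k[:,0]-q[0],k[:,1]-q[1])-R,[441,172],loss='soft_l1').x
            print(n,z0,s.round(1),len(k))
        else: print(n,z0,'mean',k.mean(0).round(1),len(k))
E
```

```text
side 126 [441.2 168.7] 80
side 135 [441.1 169.1] 72
side 145 [441.  169.2] 72
side 200 mean [438.8 176.9 204.6] 35
side 212 mean [448.4 179.  218.5] 30
wrist 126 [439.2 169.2] 407
wrist 135 [439.3 169.7] 455
wrist 145 [439.4 169.8] 692
wrist 200 mean [441.  176.3 205.1] 1612
wrist 212 mean [440.5 174.5 216.7] 2633
top 126 [440.3 168.6] 10
top 135 [440.2 168.4] 8
top 145 [440.4 168.1] 11
```

View pics/side15.png

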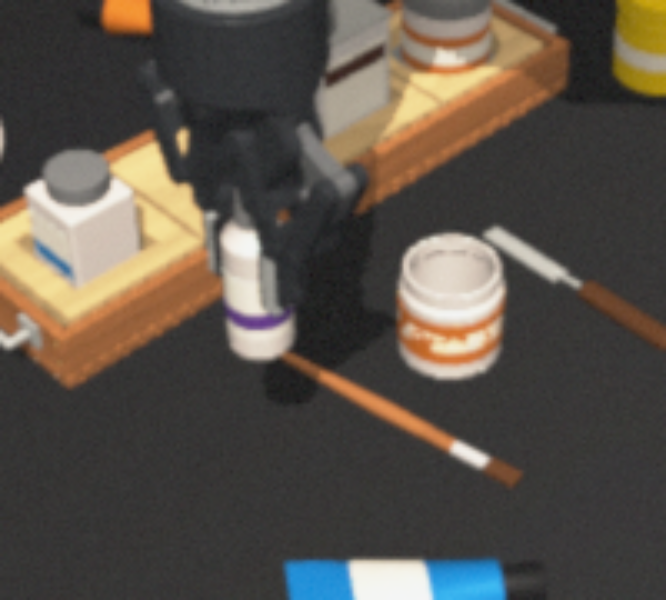

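The bottle body is close to plumb (about 1° lean), with its centre at y≈169. I'll aim at y=22 to compensate.

Call:
{"api": "play_rows", "payload": {
  "grip": [20,20,20,20,20,20,20,20,20,20,20,20],
  "delta_pos": [
    [-0.025,0.037,0],
    [-0.05,0.074,0],
    [-0.075,0.111,0],
    [-0.08,0.119,0],
    [-0.08,0.119,0],
    [-0.08,0.119,0],
    [-0.08,0.119,0],
    [-0.075,0.111,0],
    [-0.065,0.096,0],
    [-0.045,0.067,0],
    [-0.03,0.045,0],
    [-0.003,0.004,0]
  ],
  "delta_rot": [
    [0,0,0],
    [0,0,0],
    [0,0,0],
    [0,0,0],
    [0,0,0],
    [0,0,0],
    [0,0,0],
    [0,0,0],
    [0,0,0],
    [0,0,0],
    [0,0,0],
    [0,0,0]
  ]
}}

```text
t: 36.9
eef_pos: [638.8, 20.3, 174.9]
eef_rot: [0.0, 0.726, 0.688, -0.0]
contact_force: [-0.1, -0.4, -0.5]
opening: 30.8
```

Call:
{"api": "play_rows", "payload": {
  "grip": [20,20],
  "delta_pos": [
    [0,0,0],
    [0,0,0]
  ],
  "delta_rot": [
    [0,0,0],
    [0,0,0]
  ]
}}

```text
t: 37.07
eef_pos: [636.6, 22.4, 175.5]
eef_rot: [-0.001, 0.725, 0.689, -0.0]
contact_force: [0.6, -0.2, -0.9]
opening: 30.4
```

```bash
python3 - <<'E'
from cell import capture
import cv2,numpy as np
from plan import go
go(637.7,22,72.4,87)
c=capture("wrist"); cv2.imwrite("pics/w16.png",c["image"])
E
```

```text
t 37.07 pos [636.6  22.4 175.5] psi 87.0 tilt [-0.0013  0.0003] q [ 0.04  0.42 -0.07  1.08  0.    1.66] F [ 0.6 -0.2 -0.9] open 30.4
tool shift units [-0.002  0.006  0.515]
rot z units total 0.01
```

View pics/w16.png

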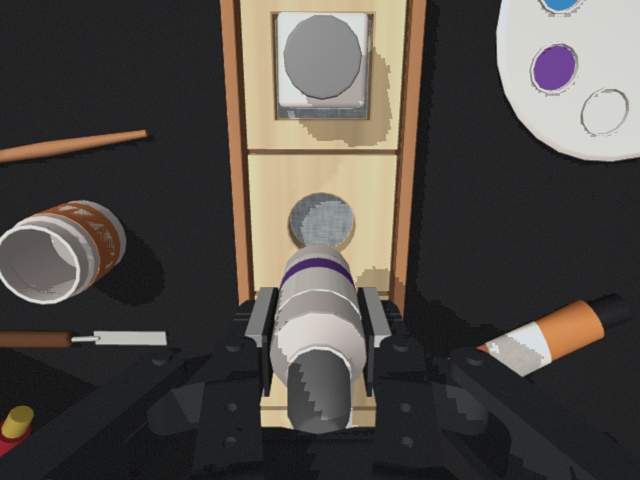

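Lined up laterally with the slim pocket (322,222). Lowering.

Call:
{"api": "play_rows", "payload": {
  "grip": [20,20,20,20,20,20,20,20,20,20,20,20],
  "delta_pos": [
    [0,0.002,0.02],
    [0,0,0.05],
    [0,0,0.08],
    [0,0,0.09],
    [0,0,0.07],
    [0,0,0.05],
    [0,0,0.04],
    [0,0,0.03],
    [0,0,0.03],
    [0,0,0.02],
    [0,0,0.01],
    [0,0,0]
  ],
  "delta_rot": [
    [0,0,0],
    [0,0,0],
    [0,0,0],
    [0,0,0],
    [0,0,0],
    [0,0,0],
    [0,0,0],
    [0,0,0],
    [0,0,0],
    [0,0,0],
    [0,0,0],
    [0,0,0]
  ]
}}

```text
t: 38.12
eef_pos: [637.9, 22.0, 77.7]
eef_rot: [-0.0, 0.725, 0.688, -0.0]
contact_force: [-0.4, 0.1, -0.3]
opening: 30.8
```

Call:
{"api": "play_rows", "payload": {
  "grip": [20,20,20,20],
  "delta_pos": [
    [0,0,0.005],
    [0,0,0.005],
    [0,0,0],
    [0,0,0]
  ],
  "delta_rot": [
    [0,0,0],
    [0,0,0],
    [0,0,0],
    [0,0,0]
  ]
}}

```text
t: 38.45
eef_pos: [638.1, 22.0, 76.2]
eef_rot: [0.0, 0.725, 0.688, 0.0]
contact_force: [-0.0, -0.8, -0.3]
opening: 30.0
```

Call:
{"api": "play_rows", "payload": {
  "grip": [20,20,20,20],
  "delta_pos": [
    [0,0,0.005],
    [0,0,0.005],
    [0,0,0],
    [0,0,0]
  ],
  "delta_rot": [
    [0,0,0],
    [0,0,0],
    [0,0,0],
    [0,0,0]
  ]
}}

```text
t: 38.78
eef_pos: [637.8, 22.0, 73.8]
eef_rot: [-0.0, 0.725, 0.688, -0.0]
contact_force: [-0.3, 0.0, -0.6]
opening: 30.7
```

Call:
{"api": "play_rows", "payload": {
  "grip": [20,20,20],
  "delta_pos": [
    [0,0,0.005],
    [0,0,0],
    [0,0,0]
  ],
  "delta_rot": [
    [0,0,0],
    [0,0,0],
    [0,0,0]
  ]
}}

```text
t: 39.03
eef_pos: [637.8, 22.0, 72.8]
eef_rot: [-0.0, 0.725, 0.688, -0.0]
contact_force: [-0.0, 0.0, -0.1]
opening: 30.3
```

Call:
{"api": "play_rows", "payload": {
  "grip": [20,20,20],
  "delta_pos": [
    [0,0,0.005],
    [0,0,0],
    [0,0,0]
  ],
  "delta_rot": [
    [0,0,0],
    [0,0,0],
    [0,0,0]
  ]
}}

```text
t: 39.28
eef_pos: [638.0, 22.0, 72.5]
eef_rot: [0.0, 0.725, 0.688, 0.0]
contact_force: [-1.3, 0.2, 4.4]
opening: 30.6
```

Contact at 4.4 N. Releasing, rising, then backing off.

Call:
{"api": "play_rows", "payload": {
  "grip": [45,55,65,75,85,95,100,100,100,100,100,100],
  "delta_pos": [
    [0,0,0],
    [0,0,0],
    [0,0,0],
    [0,0,0],
    [0,0,0],
    [0,0,0],
    [0,0,0],
    [0,0,0],
    [0,0,-0.05],
    [0,0,-0.1],
    [0,0,-0.15],
    [0,0,-0.15]
  ],
  "delta_rot": [
    [0,0,0],
    [0,0,0],
    [0,0,0],
    [0,0,0],
    [0,0,0],
    [0,0,0],
    [0,0,0],
    [0,0,0],
    [0,0,0],
    [0,0,0],
    [0,0,0],
    [0,0,0]
  ]
}}

```text
t: 40.28
eef_pos: [637.1, 22.0, 162.8]
eef_rot: [-0.001, 0.725, 0.688, -0.001]
contact_force: [0.6, -0.5, -0.0]
opening: 85.2
```

Call:
{"api": "play_rows", "payload": {
  "grip": [100,100,100,100,100,100,100,100,100,100,100,100],
  "delta_pos": [
    [0,0,-0.15],
    [0,-0.05,-0.1],
    [0,-0.1,-0.05],
    [0,-0.12,0],
    [0,-0.12,0],
    [0,-0.12,0],
    [0,-0.12,0],
    [0,-0.12,0],
    [0,-0.1,0],
    [0,-0.05,0],
    [0,0,0],
    [0,0,0]
  ],
  "delta_rot": [
    [0,0,0],
    [0,0,0],
    [0,0,0],
    [0,0,0],
    [0,0,0],
    [0,0,0],
    [0,0,0],
    [0,0,0],
    [0,0,0],
    [0,0,0],
    [0,0,0],
    [0,0,0]
  ]
}}

```text
t: 41.28
eef_pos: [458.9, 31.4, 222.7]
eef_rot: [0.001, 0.725, 0.689, 0.001]
contact_force: [1.1, 0.1, -0.3]
opening: 85.3
```

```bash
python3 - <<'E'
from cell import capture
import cv2,numpy as np
from plan import st
st()
t=capture("top")["image"]; s=capture("side")["image"]; w=capture("wrist")["image"]
cv2.imwrite("pics/f1.png",np.vstack([cv2.resize(t,(400,300)),cv2.resize(w,(400,300))]))
cv2.imwrite("pics/f2.png",cv2.resize(s[100:400,80:480],(800,600)))
E
```

```text
t 41.28 pos [458.9  31.4 222.7] psi 87.0 tilt [0.0021 0.0001] q [ 0.07  0.06 -0.42  1.09 -0.    1.69] F [ 1.1  0.1 -0.3] open 85.3
```

View pics/f1.png

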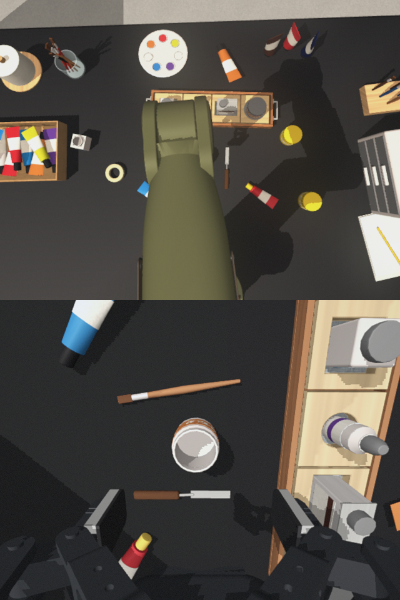

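View pics/f2.png

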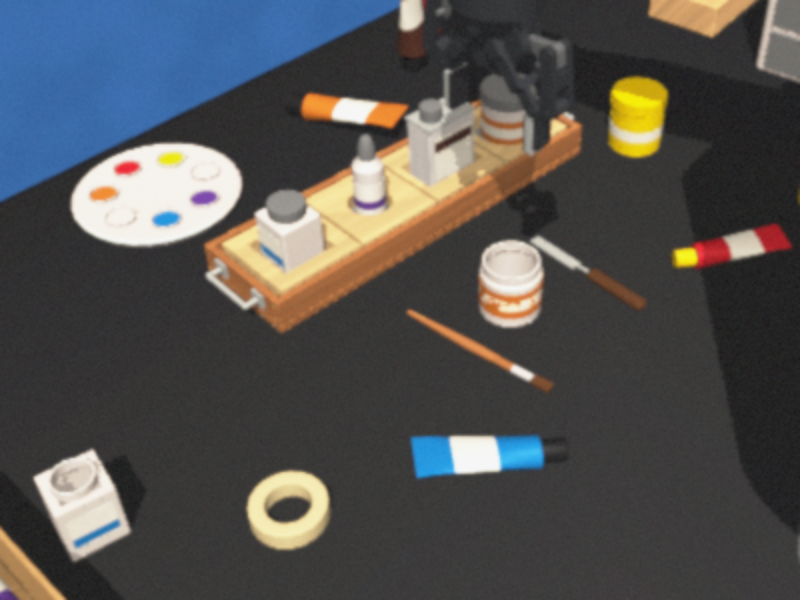

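The side view shows all four standing in their pockets: square (290,235), dropper (368,180), tin (440,145), round (505,115). The empties are still standing. One last numeric check before handing in.

```bash
python3 - <<'E'
from cell import capture
from h import *
c=capture("side");W=cloud(c);W0=cloud(np.load("side0.npz"))
for n,(x,y),r in (("square",(643,121),30),("slim",(638,21),16),("oblong",(632,-79),40),):
    m=np.hypot(W[...,0]-x,W[...,1]-y)<r; z=W[...,2][m]; k=W[m]; k=k[k[:,2]>np.percentile(z,97)-3]
    print(n,"top z",np.percentile(z,97).round(1),"at",k[:,:2].mean(0).round(1))
for n,(x,y) in (("empty round",(455,9)),("empty sq",(532,430))):
    for w in (W0,W):
        m=(np.hypot(w[...,0]-x,w[...,1]-y)<45)&(w[...,2]>20)&(w[...,2]<80); print(n,w[m].mean(0).round(1),m.sum())
E
```

```text
square top z 93.0 at [642.9 121.2]
slim top z 117.4 at [635.7  22. ]
oblong top z 115.3 at [633.1 -64.7]
empty round [452.2  13.4  42.2] 932
empty round [452.2  13.3  42. ] 941
empty sq [523.7 429.   46.9] 1264
empty sq [523.7 429.1  47.1] 1257
```

Heights match seated objects (92, 118 and 116 mm expected), and the empties haven't moved.

```bash
python3 -c "
from cell import hand_in; print(hand_in())"
```

```text
the job is handed in; nothing more can be done
None
```

The kit is packed and handed in at about 41 s of robot time. I set the round jar, square jar, varnish tin and dropper bottle, in that order, upright into their own pockets. Each was lowered until light contact (4–7 N) before release.

**Last checks:**
- **Packed items:** the final side view shows all four standing upright. The square jar, dropper and tin tops measured 93, 117 and 115 mm, against 92, 118 and 116 mm expected for seated. The round jar's top was measured only just after I placed it: about 90 mm, and centred within 2 mm.
- **Look-alikes:** both empty jars are where they were to within 0.2 mm. I never gripped or touched the yellow look-alikes.

**One disagreement:** the cameras differed by about 3 mm on the dropper bottle's position before I gripped it. I aimed between them and it seated normally.

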